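Fetch a tin from behind the jars

ROBOT

A 6-joint arm with a two-finger parallel gripper is mounted at the origin on the work surface. World frame = base frame: x ahead of the robot, y to its left, z up, the work surface at z = 0. Lengths are in mm, angles in rad, forces in N, time in s.
With the tool pointing down it reaches from about 375 to 925 mm from the base axis. Payload 5.7 kg.
Tool frame: the origin (TCP) lies at the very end of the fingers, on their centre line; the grasp point (between the pads) lies 19 mm behind it (manip.pinch_z is the x of the grasp point in the tool frame, in mm); x points along the fingers, y is the direction in which the jaws open and shut, and the axes are right-handed (so a half turn about x gives the same grasp; the last joint's range is limited). The gripper opens to 88 mm and grips with 3 to 60 N. Pads are 20 mm wide; open, the fingers measure 115 mm over their backs; the gripper's body (75 mm by 178 mm) begins 61 mm behind the grasp point.
Start: joints at [-1.411, 0.359, 1.51, -0, 1.272, -0.115], TCP at [162.798, -577.459, 222.623] pointing down, gripper open.
Joint ranges: [-2.97, 2.97], [-1.01, 2.36], [0.21, 2.38], [-0.96, 4.11], [0.2, 2.71], [-2.98, 2.98]. Speed limits (rad/s): [2.39, 2.39, 3.14, 3.14, 3.14, 3.14].

INTERFACE

Orientations are given as [roll, pitch, yaw] about the fixed x, y, z axes, in that order (R = Rz(yaw) Ry(pitch) Rx(roll)).
In Python, from workcell import manip, eyes, job_done, find_in gives the robot as it stands. The module is installed in compiled form; this text tells all that it offers.
- The arm moves only by the tool play_rows, never from a script. Its arguments are lists of equal length, an entry for each row: "hand": the finger opening in cm, from 0 to 8.78; "xyz": the shift along the tool's x, y, z in cm, a list of three; "turn": the turn, a rotation vector about the tool's x, y, z in degrees, a list of three. A call has 1 to 8 rows; each row shifts and turns the commanded pose from where the row before left it, along the tool's axes as they then stand; what a row does not reach is not made up. A row lasts 1/10 s, in which the tool goes at most 50 mm and 8.59 degrees, less where a joint would pass 70% of its speed; a pose out of reach is approached as far as the arm can. A call is refused whole if a number of a shift passes 5 or a number of a turn 8.59, either way. A call with a gripper value outside its range is refused whole. The fingers move at their own pace and stop on an object; "squeeze" is the grip in N (left out, the last holds). Time passes only in rows, so rows that do not move let the fingers close. It gives the time, the measured TCP pose, the force and the opening at its end, in the units of the state.
- manip.observe(): the state, without advancing time (a new reading comes with each control period).
- eyes.camera(name): name is "side" or "top" or "wrist"; returns a dict with "pixels" (384x512x3 uint8, red, green, blue), "intrinsics" (3x3 intrinsics, pixels), "rvec" (rotation vector, rad) and "tvec" (3), from world to camera coordinates, as OpenCV has them. Camera axes: x right, y down, z forward; pixel columns grow to the right and rows downward; lengths in mm; the calibration is good to about 2 mm. A picture is of the moment at which its call begins. There is no depth.
- job_done(): hands the job in, once; it reports no verdict.
Trained networks look in the newest picture that a camera, given by its name, has taken for a name from the list of things; names that differ only in an ending like _2 or _b are one class to them, and where a whole thing is asked for, a point or a joint stands for the part that bears it (a point fixed in the world has none). Each returns a list of dicts, best first, with "score" (0 to 1); they miss things now and then, are a little off and sometimes report something else, mostly with a low value. They report only what shows in the picture. A call takes as long as a camera call.
- find_in(camera, thing): "point" ([column, row] in pixels, amid what is visible of it).
The state is a dict: "time_s": time; "joints": joint angles; "dq": joint speeds; "effort": joint torques, N m; "tcp_pos": TCP position; "ee_rot": TCP orientation; "wrist_force": force on the tool from outside, world axes, zero at the start; "wrist_torque": the same for the moment, N m; "grip_width": opening from 0.0 (shut) to 1.0 (fully open).
Only numpy, scipy, OpenCV 4.12 (cv2) and the standard library are available. Lean on these libraries where they do the work, as an engineer would, in place of code of your own. Each camera call takes 0.05 s, during which the arm holds its last target. There are 200 camera calls.

TASK

I am packing lunch: first clear the pepper mill, the spice jar and the canister from around the low end of the tin rack and stand all three on the terracotta plate. Then lift the lowest tin off the rack and lay it on its side across the two ribs in the open lunch box, as it lay in the rack, letting the next tin roll down to the stop. Only then stand each of the three back where it stood before, upright, without knocking anything over, and leave the other tins in the rack.

Things in the scene. Friction and masses are not known exactly. Their poses are not given: they have to be found in the camera images.
- mill_c (a point): centre (half-way up, 55 mm above its foot) of a turned wooden pepper mill, round, 110 mm tall, 44 mm across the foot, 38 mm across its waist (the waist runs from 38 to 72 mm above the foot), steel button on top, about 0.15 kg; z up. Loose. It, the jar and the canister stand on the worktop round the low end of the rack, in shuffled order: one on each side of the lowest tin (12 mm from it, too near for a finger) and one in front of the stop; their places must be remembered
- jar_c (a point): centre (half-way up, 41 mm above its foot) of an amber glass spice jar with a flat steel lid, round, 44 mm across (lid 45 mm), 82 mm tall, about 0.16 kg; z up. Loose
- canister_c (a point): centre (half-way up, 40 mm above its foot) of a white ceramic canister, square, 42 x 42 mm and 66 mm tall, with a round cork lid 36 mm across on top, 80 mm tall in all, about 0.18 kg; z up, its sides face along its x and y, which start within 0.1 rad of the rack's. Loose
- tin1_c (a point): centre of the lowest tin in the rack, a plain short steel tin with a paper band, 52 mm in diameter and 40 mm long, about 0.09 kg, lying on its side against the stop. y is its axis, level and across the rack (x and z turn as it rolls). Its flat ends are free on both sides, to be gripped from above by the ends (40 mm) once the neighbours are cleared. Loose
- tin2_c (a point): centre of the second tin, same kind, lying behind and touching the first; rolls down to the stop by itself when the first is lifted out. Loose
- tin3_c (a point): centre of the third tin, same kind, behind the second. Loose
- rack_seat (a point): where the centre of a tin lies when it rests against the stop of the grey tin rack: 42 mm above the worktop. z up, x points uphill along the rack (level), y across it. The track rises 0.105 rad, is 34 mm wide under the lowest tin with a 36 mm tall stop before it, and 51 mm wide with low side guides from 35 mm behind the seat to its end 180 mm behind the seat. The rack is fixed
- plate_floor (a point): centre of the flat inner floor, 6 mm above the worktop, of a round terracotta plate 230 mm across with a rim 16 mm high (flat floor 190 mm across). z up. Fixed. The side area for the three things; there is room for all three 100 mm apart
- box_rest (a point): where the centre of the tin lies when it rests across the two ribs: 31.5 mm above the worktop, at the middle of an open clear plastic lunch box 136 mm (x) by 156 mm (y), walls 48 mm high and 3 mm thick. z up; y runs along the two grey ribs, which stand 6 mm above the 3 mm floor, are 60 mm long, 4 mm thick and 30 mm apart; the tin lies between them with its axis along y and cannot roll. The flip-top lid leans back, away on the +x side, up to 150 mm high. Fixed

How it is judged:
By the outcome, as a careful person would: the job done as asked, in the order asked, and still so for the second after the job is handed in, with the robot touching nothing.
It also fails if it takes over 138 s, if anything falls off the work surface, if the arm or the gripper's body presses on something with over 40 N, if the wrist force passes 120 N, or if a joint passes its speed limit or range.

## Working session

There is one attempt and no reset: what is moved stays moved. The work goes in short steps, Python scripts to look and compute and a tool call to move; the robot and the scene stay as the last step left them, time stands still between calls to the robot, and variables do not carry over. Pictures are saved under pics/ and viewed, about 12 in all and at most 16, crops included, and the job is handed in when it is done.

Besides the shell and the picture viewer there is one more tool, called after ">>>" in YAML: its name, and indented under it one key for each argument. play_rows: Moves the arm, as the interface text tells. Its arguments: {"type":"object","properties":{"hand":{"type":"array"},"xyz":{"type":"array"},"turn":{"type":"array"},"squeeze":{"type":"number"}},"required":["hand","xyz","turn"]}

```bash
mkdir -p pics; cat > h.py <<'E'
import numpy as np, cv2
from workcell import manip, eyes, job_done, find_in
def cam(n):
    c=eyes.camera(n); c={k:np.array(v) for k,v in c.items()}
    c['R']=cv2.Rodrigues(c['rvec'].astype(float))[0]; return c
def save(c,f,crop=None,s=1):
    p=cv2.cvtColor(c['pixels'],cv2.COLOR_RGB2BGR)
    if crop: p=p[crop[1]:crop[3],crop[0]:crop[2]]
    if s!=1: p=cv2.resize(p,None,fx=s,fy=s,interpolation=cv2.INTER_CUBIC)
    cv2.imwrite('pics/'+f,p)
def onz(c,p,z):
    d=c['R'].T@np.linalg.inv(c['intrinsics'])@[p[0],p[1],1]; o=-c['R'].T@c['tvec'].ravel()
    return o+d*(z-o[2])/d[2]
def proj(c,P):
    q=c['intrinsics']@(c['R']@np.array(P,float)+c['tvec'].ravel()); return q[:2]/q[2]
E
python3 - <<'E'
from h import *
s=manip.observe();print(s['tcp_pos'],s['ee_rot'],s['grip_width'],manip.pinch_z)
Z=dict(mill_c=55,jar_c=41,canister_c=40,tin1_c=42,tin2_c=46,tin3_c=51,rack_seat=42,plate_floor=6,box_rest=31)
for n in ['top','side']:
    c=cam(n);save(c,n+'0.png',s=1.5)
    print(n,-c['R'].T@c['tvec'].ravel())
    for t,z in Z.items():
        for d in find_in(n,t)[:3]: print(t,np.round(d['point']),round(d['score'],2),np.round(onz(c,d['point'],z)))
E
```

```text
[ 162.70538762 -576.81184022  221.83901668] [-1.70135682  1.56902419  1.71502887] 0.9968165780456667 -18.700000000000003
top [385.4700364  -21.0504683  987.00708309]
mill_c [263. 229.] 0.73 [472. -25.  55.]
jar_c [283. 190.] 0.81 [558. -65.  41.]
canister_c [232. 194.] 0.7 [548.  44.  40.]
tin1_c [259. 189.] 0.61 [559. -14.  42.]
tin1_c [261. 230.] 0.26 [470. -19.  42.]
tin2_c [257. 168.] 0.72 [604.  -8.  46.]
tin2_c [233. 193.] 0.45 [548.  42.  46.]
tin3_c [257. 146.] 0.66 [652.  -8.  51.]
rack_seat [255. 124.] 0.82 [705.  -2.  42.]
plate_floor [394. 246.] 0.77 [ 446. -308.    6.]
box_rest [108. 220.] 0.63 [487. 312.  31.]
side [ 460.12433902 -776.69672918  676.71475135]
mill_c [227. 203.] 0.7 [477. -30.  55.]
jar_c [262. 214.] 0.56 [558. -70.  41.]
jar_c [253. 184.] 0.2 [552.  56.  41.]
canister_c [254. 183.] 0.7 [555.  61.  40.]
tin1_c [251. 192.] 0.74 [543.  21.  42.]
tin2_c [276. 193.] 0.94 [606.   2.  46.]
tin2_c [250. 184.] 0.67 [544.  48.  46.]
tin3_c [296. 188.] 0.94 [660.   8.  51.]
rack_seat [304. 204.] 0.59 [667. -48.  42.]
plate_floor [222. 316.] 0.58 [ 441. -315.    6.]
box_rest [222. 137.] 0.68 [488. 330.  31.]
```

View pics/top0.png

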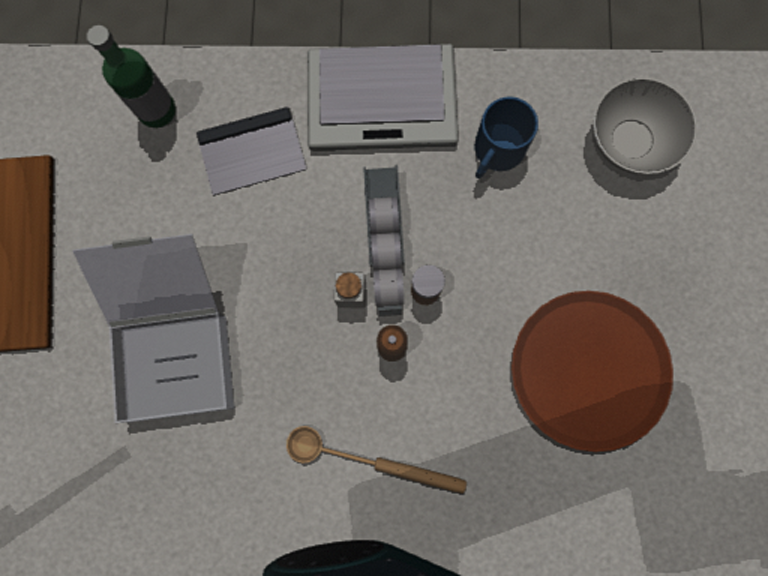

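View pics/side0.png

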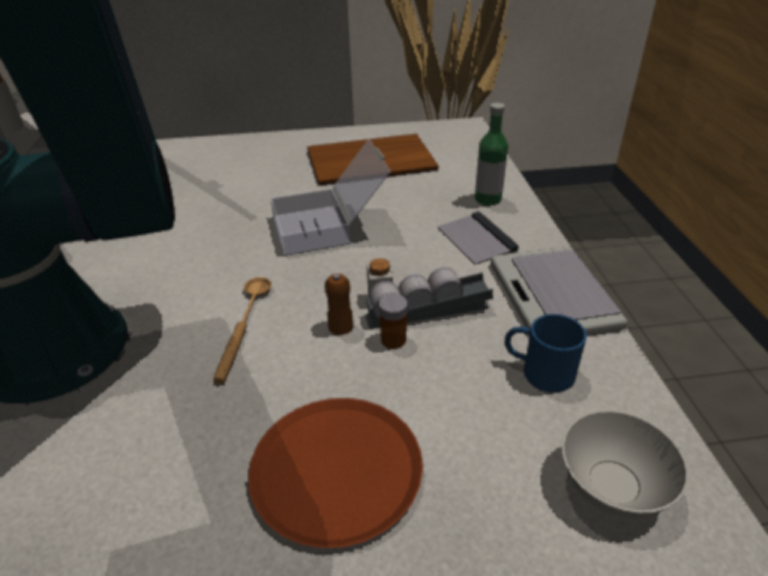

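Top view: canister at (348,287)/1.5, mill at (392,343)/1.5 in front of the stop and jar at (428,283)/1.5. The plate is to the right and the box to the left. The network's tin and rack points agree roughly with the picture, so I'll move above the rack and look from close by.

```bash
cat >> h.py <<'E'
from scipy.spatial.transform import Rotation as Ro
def plan(P,yaw=None):
    """tool-axis shift (cm) and turn (deg) from the measured pose to TCP P, tool x down, jaws (tool y) along world angle yaw (mod pi)"""
    s=manip.observe(); R=Ro.from_euler('xyz',s['ee_rot']).as_matrix(); d=R.T@(np.array(P,float)-s['tcp_pos'])/10
    print('t',round(s['time_s'],1),'tcp',np.round(s['tcp_pos'],1),'y-axis',np.round(R[:,1],3),'xax',np.round(R[:,0],3),'w',round(s['grip_width']*87.8,1),'F',np.round(s['wrist_force'],1))
    print(' shift cm',np.round(d,2))
    if yaw is not None:
        best=[]
        for k in (0,np.pi):
            y=np.array([np.cos(yaw+k),np.sin(yaw+k),0]);x=np.array([0,0,-1.])
            T=np.c_[x,y,np.cross(x,y)]; best.append(np.degrees(Ro.from_matrix(R.T@T).as_rotvec()))
        best=min(best,key=np.linalg.norm); print(' turn deg',np.round(best,2),' joints',np.round(s['joints'],2))
E
python3 - <<'E'
from h import *
plan([440,-20,300],np.pi/2)
E
```

```text
t 1.0 tcp [ 162.8 -577.4  222.6] y-axis [ 0.271 -0.962 -0.   ] xax [ 0.  0. -1.] w 88.2 F [ 0.5  0.2 -0.5]
 shift cm [ -7.73 -46.13 -41.8 ]
 turn deg [ 1.574e+01 -0.000e+00  1.000e-02]  joints [-1.41  0.36  1.51  0.    1.27 -0.12]
```

>>> play_rows:
  hand: [8.7, 8.7, 8.7, 8.7, 8.7, 8.7, 8.7, 8.7]
  xyz:
    - [-3.8, 0, 0]
    - [-3.9, 0, 0]
    - [0, -3.8, -2.3]
    - [0, -3.8, -2.3]
    - [0, -3.8, -2.3]
    - [0, -3.8, -2.3]
    - [0, -3.8, -2.3]
    - [0, -3.8, -2.3]
  turn:
    - [7.9, 0, 0]
    - [7.85, 0, 0]
    - [0, 0, 0]
    - [0, 0, 0]
    - [0, 0, 0]
    - [0, 0, 0]
    - [0, 0, 0]
    - [0, 0, 0]

```text
time_s: 1.8
tcp_pos: [301.4, -347.9, 299.8]
ee_rot: [2.508, 1.57, -0.634]
wrist_force: [0.1, -0.4, -0.2]
grip_width: 0.989
```

>>> play_rows:
  hand: [8.7, 8.7, 8.7, 8.7, 8.7, 8.7, 8.7, 8.7]
  xyz:
    - [0, -3.8, -2.3]
    - [0, -3.8, -2.3]
    - [0, -3.8, -2.3]
    - [0, -3.8, -2.3]
    - [0, -3.8, -2.3]
    - [0, -3.8, -2.3]
    - [0, 0, 0]
    - [0, 0, 0]
  turn:
    - [0, 0, 0]
    - [0, 0, 0]
    - [0, 0, 0]
    - [0, 0, 0]
    - [0, 0, 0]
    - [0, 0, 0]
    - [0, 0, 0]
    - [0, 0, 0]

```text
time_s: 2.6
tcp_pos: [439.0, -120.9, 299.7]
ee_rot: [0.892, 1.57, -2.247]
wrist_force: [-0.5, -0.5, -0.0]
grip_width: 0.991
```

```bash
python3 - <<'E'
from h import *
plan([472,-25,200],np.pi/2)
Z=dict(mill_c=55,jar_c=41,canister_c=40,tin1_c=42,tin2_c=46,tin3_c=51)
c=cam('wrist');save(c,'w0.png',s=1.5)
print(-c['R'].T@c['tvec'].ravel())
for t,z in Z.items():
    for d in find_in('wrist',t)[:2]: print(t,np.round(d['point']),round(d['score'],2),np.round(onz(c,d['point'],z)))
E
```

```text
t 2.6 tcp [ 439.  -120.9  299.7] y-axis [ 0.003 -1.     0.   ] xax [-0. -0. -1.] w 87.0 F [-0.5 -0.5 -0. ]
 shift cm [ 9.96 -9.58 -3.34]
 turn deg [ 0.17  0.02 -0.02]  joints [-0.42  0.08  1.69 -0.    1.37  1.15]
[ 520.18557037 -121.10479747  462.05782016]
mill_c [180. 129.] 0.69 [480. -19.  55.]
jar_c [214.  63.] 0.56 [561. -64.  41.]
canister_c [130.  67.] 0.69 [556.  44.  40.]
canister_c [167.  25.] 0.4 [605.  -8.  40.]
tin1_c [174.  70.] 0.9 [553. -13.  42.]
tin2_c [164.  22.] 0.96 [607.  -5.  46.]
```

View pics/w0.png

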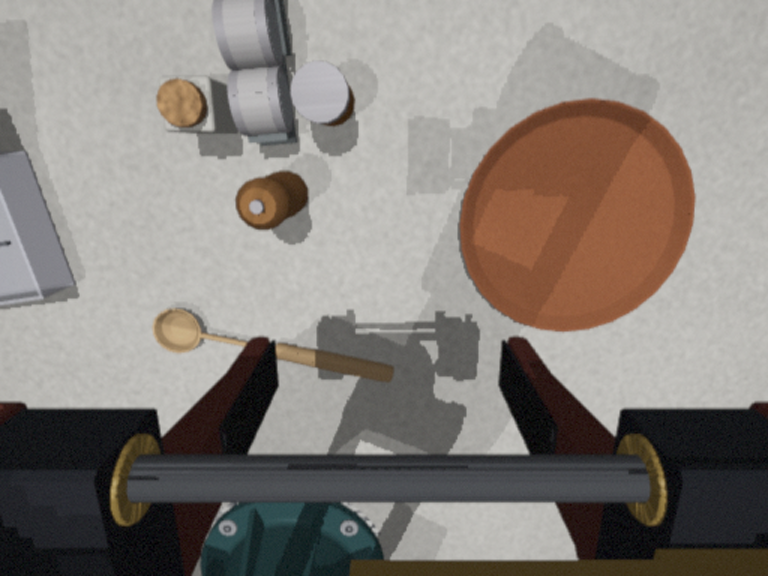

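```bash
python3 - <<'E'
from h import *
w=cam('wrist');t=cam('top')
for n,p,q,z in [('mill',(257,207),(392,339),111),('jar',(320,92),(428,280),82),('can',(181,103),(348,285),80)]:
    print(n,np.round(onz(w,np.array(p)/1.5,z)),np.round(onz(t,np.array(q)/1.5,z)))
for p,z in [((388,289),60),((386,250),64),((384,215),69)]: print(onz(t,np.array(p)/1.5,z).round(1))
for p in [(258,100)]: print(onz(w,np.array(p)/1.5,60).round(1))
# box ribs, plate edges
for p in [(155,360),(197,355),(157,381),(199,377)]: print('rib',onz(t,np.array(p)/1.5,9).round(1))
for p in [(511,371),(673,371),(592,291),(592,453)]: print('plate',onz(t,np.array(p)/1.5,16).round(1))
E
```

```text
mill [475. -23. 111.] [473. -20. 111.]
jar [559. -71.  82.] [558. -68.  82.]
can [551.  38.  80.] [549.  41.  80.]
[548.1 -13.4  60. ]
[603.1  -9.4  64. ]
[652.8  -5.6  69. ]
[555.1 -17.2  60. ]
rib [444.5 325.5   9. ]
rib [453.3 264.2   9. ]
rib [414.2 320.    9. ]
rib [421.5 258.9   9. ]
plate [ 440.6 -191.1   16. ]
plate [ 446.1 -419.6   16. ]
plate [ 559.  -309.6   16. ]
plate [ 329.9 -301.9   16. ]
```

>>> play_rows:
  hand: [8.7, 8.7, 8.7, 8.7, 8.7, 8.7, 8.7, 8.7]
  xyz:
    - [2.5, -2, -0.7]
    - [2.5, -2, -0.7]
    - [2.5, -2, -0.7]
    - [2.5, -2, -0.7]
    - [2.5, -1.9, -0.7]
    - [0, 0, 0]
    - [0, 0, 0]
    - [0, 0, 0]
  turn:
    - [0, 0, 0]
    - [0, 0, 0]
    - [0, 0, 0]
    - [0, 0, 0]
    - [0, 0, 0]
    - [0, 0, 0]
    - [0, 0, 0]
    - [0, 0, 0]

```text
time_s: 3.85
tcp_pos: [474.6, -23.4, 175.8]
ee_rot: [2.8, 1.569, -0.342]
wrist_force: [0.1, -0.3, 0.3]
grip_width: 0.994
```

```bash
python3 - <<'E'
from h import *
plan([474,-22,36],np.pi/2)
c=cam('wrist');save(c,'w1.png')
for t,z in dict(mill_c=60,jar_c=41,canister_c=40,tin1_c=42,tin2_c=46,tin3_c=51).items():
    for d in find_in('wrist',t)[:1]: print(t,np.round(d['point']),round(d['score'],2),np.round(onz(c,d['point'],z)))
E
```

```text
t 3.9 tcp [474.6 -23.4 175.8] y-axis [-0.001 -1.     0.001] xax [ 0.002 -0.001 -1.   ] w 87.3 F [ 0.1 -0.3  0.3]
 shift cm [13.98 -0.15  0.08]
 turn deg [-0.03 -0.1  -0.03]  joints [-0.19  0.23  1.83 -0.    1.08  1.38]
mill_c [252. 190.] 0.68 [471. -18.  60.]
jar_c [312.  94.] 0.59 [558. -73.  41.]
tin1_c [247.  97.] 0.85 [556. -13.  42.]
tin2_c [241.  36.] 0.88 [607.  -9.  46.]
```

View pics/w1.png

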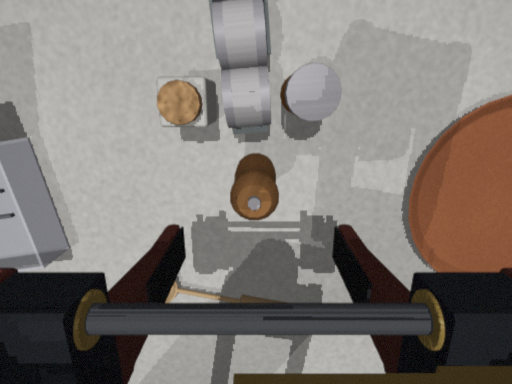

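The mill sits between the open jaws: its button is at (254,204) and the jaw centre at about column 258. Descend and grip.

>>> play_rows:
  hand: [8.7, 8.7, 8.7, 8.7, 8.7, 8.7, 8.7, 8.7]
  xyz:
    - [2.3, 0, 0]
    - [2.3, 0, 0]
    - [2.3, -0.1, 0]
    - [2.3, 0, 0]
    - [2.3, 0, 0]
    - [1.5, 0, 0]
    - [1, 0, 0]
    - [0, 0, 0]
  turn:
    - [0, 0, 0]
    - [0, 0, 0]
    - [0, 0, 0]
    - [0, 0, 0]
    - [0, 0, 0]
    - [0, 0, 0]
    - [0, 0, 0]
    - [0, 0, 0]

```text
time_s: 5.0
tcp_pos: [473.1, -21.4, 33.8]
ee_rot: [-0.236, 1.569, 2.905]
wrist_force: [-0.4, -0.6, 0.4]
grip_width: 0.993
```

>>> play_rows:
  hand: [3, 3, 3, 3, 3, 3, 3, 3]
  xyz:
    - [0, 0, 0]
    - [0, 0, 0]
    - [0, 0, 0]
    - [0, 0, 0]
    - [0, 0, 0]
    - [0, 0, 0]
    - [0, 0, 0]
    - [0, 0, 0]
  turn:
    - [0, 0, 0]
    - [0, 0, 0]
    - [0, 0, 0]
    - [0, 0, 0]
    - [0, 0, 0]
    - [0, 0, 0]
    - [0, 0, 0]
    - [0, 0, 0]
  squeeze: 20

```text
time_s: 5.8
tcp_pos: [474.0, -21.4, 34.8]
ee_rot: [-2.533, 1.571, 0.609]
wrist_force: [-0.9, 1.8, 3.7]
grip_width: 0.47
```

```bash
python3 - <<'E'
from h import *
plan([474,-22,36])
c=cam('wrist')
E
```

```text
t 5.8 tcp [474.  -21.4  34.8] y-axis [-0. -1. -0.] xax [ 0.  0. -1.] w 41.3 F [-0.9  1.8  3.7]
 shift cm [-0.12  0.06 -0.  ]
```

>>> play_rows:
  hand: [3, 3, 3]
  xyz:
    - [0, 0, 0]
    - [0, 0, 0]
    - [0, 0, 0]
  turn:
    - [0, 0, 0]
    - [0, 0, 0]
    - [0, 0, 0]

```text
time_s: 6.15
tcp_pos: [474.0, -21.4, 34.8]
ee_rot: [-2.706, 1.57, 0.436]
wrist_force: [0.5, 1.7, 5.1]
grip_width: 0.47
```

```bash
python3 - <<'E'
from h import *
c=cam('side');save(c,'s1.png',crop=(180,140,320,260),s=4)
c=cam('wrist');save(c,'w2.png')
a=cv2.resize(cv2.imread('pics/w2.png'),(640,480));b=cv2.imread('pics/s1.png')
cv2.imwrite('pics/s1.png',np.vstack([b[:, :],])[:480])
E
```

```text
(no output)
```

View pics/s1.png

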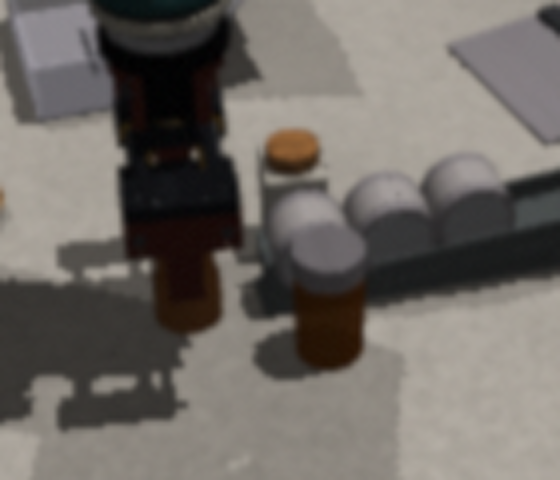

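The tips reach z 35, below the 38 mm start of the waist, so the jaws are catching on the flare at 41 mm. I'll open, raise 6 mm and re-grip.

>>> play_rows:
  hand: [6, 6, 6, 6, 3, 3, 3, 3]
  xyz:
    - [0, 0, 0]
    - [0, 0, 0]
    - [-0.6, 0, 0]
    - [0, 0, 0]
    - [0, 0, 0]
    - [0, 0, 0]
    - [0, 0, 0]
    - [0, 0, 0]
  turn:
    - [0, 0, 0]
    - [0, 0, 0]
    - [0, 0, 0]
    - [0, 0, 0]
    - [0, 0, 0]
    - [0, 0, 0]
    - [0, 0, 0]
    - [0, 0, 0]

```text
time_s: 7.05
tcp_pos: [473.8, -21.4, 40.6]
ee_rot: [-1.122, 1.571, 2.02]
wrist_force: [0.8, 0.4, 0.3]
grip_width: 0.473
```

>>> play_rows:
  hand: [3, 3, 3, 3]
  xyz:
    - [0, 0, 0]
    - [0, 0, 0]
    - [0, 0, 0]
    - [0, 0, 0]
  turn:
    - [0, 0, 0]
    - [0, 0, 0]
    - [0, 0, 0]
    - [0, 0, 0]

```text
time_s: 7.45
tcp_pos: [473.8, -21.5, 40.6]
ee_rot: [-1.01, 1.571, 2.131]
wrist_force: [-0.8, 0.8, -0.3]
grip_width: 0.471
```

>>> play_rows:
  hand: [3, 3, 3, 3, 3, 3, 3, 3]
  xyz:
    - [-0.5, 0, 0]
    - [-1.5, 0, 0]
    - [-2, 0, 0]
    - [-2, 0, 0]
    - [-2, 0, 0]
    - [-2, 0, 0]
    - [0, 1.6, 0.5]
    - [0, 2.5, 0.7]
  turn:
    - [0, 0, 0]
    - [0, 0, 0]
    - [0, 0, 0]
    - [0, 0, 0]
    - [0, 0, 0]
    - [0, 0, 0]
    - [0, 0, 0]
    - [0, 0, 0]

```text
time_s: 8.25
tcp_pos: [462.3, -62.2, 141.7]
ee_rot: [3.06, 1.569, -0.08]
wrist_force: [0.1, 0.1, -1.2]
grip_width: 0.474
```

>>> play_rows:
  hand: [3, 3, 3, 3, 3, 3, 3, 3]
  xyz:
    - [0, 3, 0.9]
    - [0, 3, 0.9]
    - [0, 3, 0.9]
    - [0, 3, 0.9]
    - [0, 3, 0.9]
    - [0, 3, 0.9]
    - [0, 3, 0.9]
    - [0, 2.5, 0.7]
  turn:
    - [0, 0, 0]
    - [0, 0, 0]
    - [0, 0, 0]
    - [0, 0, 0]
    - [0, 0, 0]
    - [0, 0, 0]
    - [0, 0, 0]
    - [0, 0, 0]

```text
time_s: 9.05
tcp_pos: [391.0, -298.9, 140.8]
ee_rot: [0.192, 1.571, -2.95]
wrist_force: [0.4, 0.4, -1.4]
grip_width: 0.472
```

>>> play_rows:
  hand: [3, 3, 3]
  xyz:
    - [0, 2, 0.3]
    - [0, 0, 0]
    - [0, 0, 0]
  turn:
    - [0, 0, 0]
    - [0, 0, 0]
    - [0, 0, 0]

```text
time_s: 9.35
tcp_pos: [388.4, -317.1, 140.6]
ee_rot: [-1.172, 1.57, 1.968]
wrist_force: [0.2, -1.8, -2.8]
grip_width: 0.468
```

```bash
python3 - <<'E'
from h import *
plan([389,-318,47.5],np.pi/2)
c=cam('side');save(c,'s2.png',s=1.5)
E
```

```text
t 9.3 tcp [ 388.4 -317.1  140.6] y-axis [-0.001 -1.    -0.001] xax [-0.     0.001 -1.   ] w 41.1 F [ 0.2 -1.8 -2.8]
 shift cm [ 9.31  0.1  -0.06]
 turn deg [-0.07  0.03  0.06]  joints [-0.82  0.32  1.82  0.    1.01  0.75]
```

View pics/s2.png

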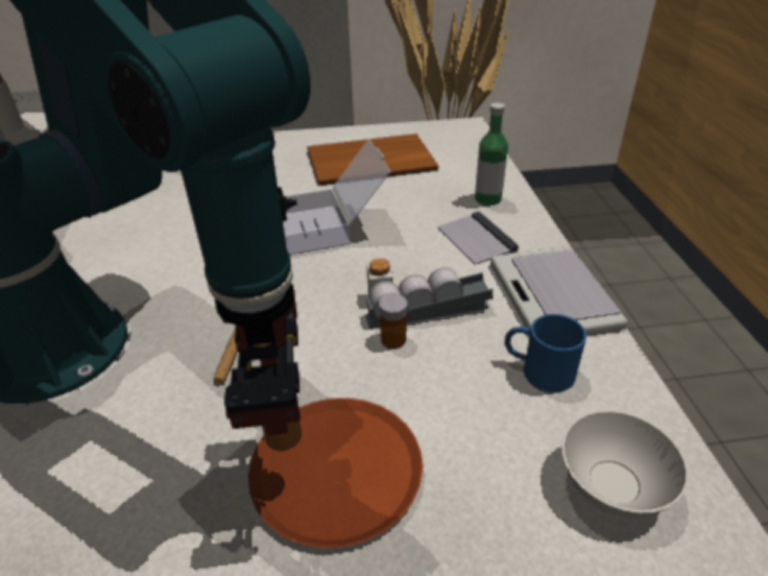

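>>> play_rows:
  hand: [3, 3, 3, 3, 3, 3, 3, 3]
  xyz:
    - [1.5, 0, 0]
    - [2, 0, 0]
    - [2, 0, 0]
    - [1.5, 0, 0]
    - [1.2, 0, 0]
    - [0.8, 0, 0]
    - [0.35, 0, 0]
    - [0, 0, 0]
  turn:
    - [0, 0, 0]
    - [0, 0, 0]
    - [0, 0, 0]
    - [0, 0, 0]
    - [0, 0, 0]
    - [0, 0, 0]
    - [0, 0, 0]
    - [0, 0, 0]

```text
time_s: 10.2
tcp_pos: [389.0, -317.2, 47.2]
ee_rot: [-1.457, 1.571, 1.685]
wrist_force: [-0.6, -0.1, -0.7]
grip_width: 0.475
```

>>> play_rows:
  hand: [3, 4.5, 4.8, 5.5, 7, 8.7, 8.7, 8.7]
  xyz:
    - [0, 0, 0]
    - [0, 0, 0]
    - [0, 0, 0]
    - [0, 0, 0]
    - [0, 0, 0]
    - [0, 0, 0]
    - [0, 0, 0]
    - [0, 0, 0]
  turn:
    - [0, 0, 0]
    - [0, 0, 0]
    - [0, 0, 0]
    - [0, 0, 0]
    - [0, 0, 0]
    - [0, 0, 0]
    - [0, 0, 0]
    - [0, 0, 0]

```text
time_s: 11.0
tcp_pos: [388.8, -317.5, 47.2]
ee_rot: [-1.497, 1.571, 1.644]
wrist_force: [-0.4, 0.0, -0.2]
grip_width: 0.949
```

```bash
python3 - <<'E'
from h import *
plan([389,-318,47.5],np.pi/2)
E
```

```text
t 11.0 tcp [ 388.8 -317.5   47.2] y-axis [-0. -1. -0.] xax [-0.  0. -1.] w 83.4 F [-0.4  0.  -0.2]
 shift cm [-0.03  0.05 -0.02]
 turn deg [-0.01  0.    0.01]  joints [-0.82  0.46  1.9   0.    0.78  0.75]
```

>>> play_rows:
  hand: [8.7, 8.7, 8.7, 8.7, 8.7, 8.7, 8.7, 8.7]
  xyz:
    - [-1, 0, 0]
    - [-2, 0, 0]
    - [-3, 0, 0]
    - [-3, 0, 0]
    - [-3, 0, 0]
    - [0, 0, 0]
    - [0, 0, 0]
    - [0, 0, 0]
  turn:
    - [0, 0, 0]
    - [0, 0, 0]
    - [0, 0, 0]
    - [0, 0, 0]
    - [-8.3, 0, 0]
    - [-8.5, 0, 0]
    - [-8.5, 0, 0]
    - [-8.5, 0, 0]

```text
time_s: 11.8
tcp_pos: [388.9, -317.6, 168.3]
ee_rot: [1.762, 1.57, -0.784]
wrist_force: [-0.5, -0.0, -0.0]
grip_width: 0.992
```

>>> play_rows:
  hand: [8.7, 8.7, 8.7, 8.7, 8.7, 8.7, 8.7, 8.7]
  xyz:
    - [0, 0, 0]
    - [0, 0, 0]
    - [0, 0, 0]
    - [0, 0, 0]
    - [0, 0, 0]
    - [0, 0, 0]
    - [0, 0, 0]
    - [0, 1.9, -2.3]
  turn:
    - [-8.5, 0, 0]
    - [-8.5, 0, 0]
    - [-8.5, 0, 0]
    - [-8.5, 0, 0]
    - [-8.5, 0, 0]
    - [-8.5, 0, 0]
    - [-8.5, 0, 0]
    - [-1, 0, 0]

```text
time_s: 12.6
tcp_pos: [405.9, -295.3, 168.0]
ee_rot: [0.033, 1.569, -1.461]
wrist_force: [1.1, -0.8, -0.4]
grip_width: 0.992
```

>>> play_rows:
  hand: [8.7, 8.7, 8.7, 8.7, 8.7, 8.7, 8.7, 8.7]
  xyz:
    - [0, 2.4, -3]
    - [0, 2.4, -3]
    - [0, 2.4, -3]
    - [0, 2.4, -3]
    - [0, 2.4, -3]
    - [0, 2.4, -3]
    - [0, 2.4, -3]
    - [0, 0, 0]
  turn:
    - [0, 0, 0]
    - [0, 0, 0]
    - [0, 0, 0]
    - [0, 0, 0]
    - [0, 0, 0]
    - [0, 0, 0]
    - [0, 0, 0]
    - [0, 0, 0]

```text
time_s: 13.4
tcp_pos: [560.7, -68.1, 168.0]
ee_rot: [1.889, 1.568, 0.396]
wrist_force: [-0.4, 0.0, -0.0]
grip_width: 0.989
```

```bash
python3 - <<'E'
from h import *
plan([558.5,-70,36],0.075)
c=cam('wrist');save(c,'w3.png',s=1.5)
for t,z in dict(jar_c=41,canister_c=40,tin1_c=42,tin2_c=46,tin3_c=51).items():
    for d in find_in('wrist',t)[:1]: print(t,np.round(d['point']),round(d['score'],2),np.round(onz(c,d['point'],z)))
print(proj(c,[558.5,-70,82]),proj(c,[550,39,80]))
E
```

```text
t 13.4 tcp [560.7 -68.1 168. ] y-axis [0.997 0.078 0.003] xax [ 0.003  0.001 -1.   ] w 86.8 F [-0.4  0.  -0. ]
 shift cm [13.2  -0.27  0.19]
 turn deg [ 0.21 -0.05 -0.15]  joints [-0.24  0.36  1.65  0.    1.12 -0.32]
jar_c [258. 188.] 0.96 [561. -73.  41.]
canister_c [256.  56.] 0.8 [549.  46.  40.]
tin1_c [255. 125.] 0.74 [554. -13.  42.]
tin2_c [314. 128.] 0.82 [608. -11.  46.]
tin3_c [372. 126.] 0.78 [659.  -4.  51.]
[255.38584593 197.43778645] [255.15265604  59.76195959]
```

View pics/w3.png

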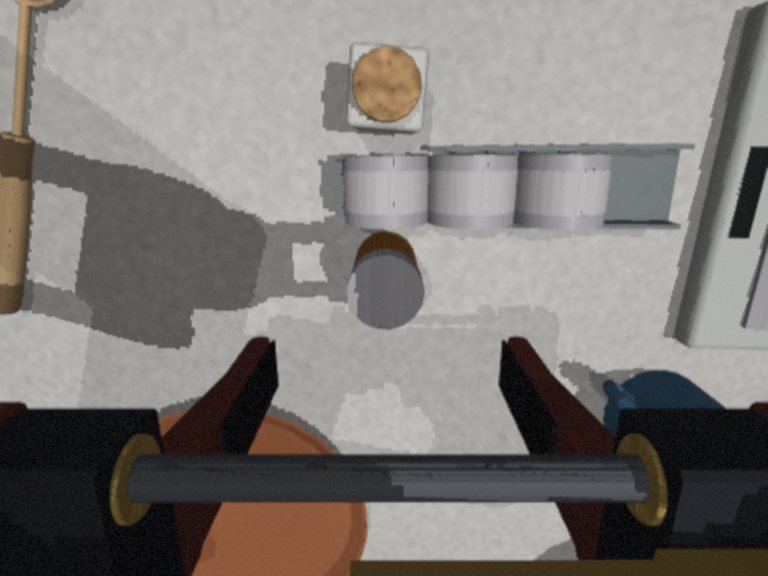

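The jar lid is at (386,290)/1.5, centred in the jaws, and the canister cork at (387,83)/1.5; both agree within about 3 mm. Descend on the jar.

>>> play_rows:
  hand: [8.7, 8.7, 8.7, 8.7, 8.7, 8.7, 8.7, 8.7]
  xyz:
    - [1.5, -0.1, 0]
    - [2.5, 0, 0]
    - [2.5, 0, 0]
    - [2.5, 0, 0]
    - [2, 0, 0]
    - [1.5, 0, 0]
    - [0.7, 0, 0]
    - [0, 0, 0]
  turn:
    - [0, 0, 0]
    - [0, 0, 0]
    - [0, 0, 0]
    - [0, 0, 0]
    - [0, 0, 0]
    - [0, 0, 0]
    - [0, 0, 0]
    - [0, 0, 0]

```text
time_s: 14.5
tcp_pos: [556.3, -72.0, 34.5]
ee_rot: [-1.916, 1.569, 2.871]
wrist_force: [-0.1, -0.1, 0.8]
grip_width: 0.99
```

>>> play_rows:
  hand: [6, 5, 3.5, 3.5, 3.5, 3.5, 3.5, 3.5]
  xyz:
    - [0, 0, 0]
    - [0, 0, 0]
    - [0, 0, 0]
    - [0, 0, 0]
    - [0, 0, 0]
    - [0, 0, 0]
    - [0, 0, 0]
    - [0, 0, 0]
  turn:
    - [0, 0, 0]
    - [0, 0, 0]
    - [0, 0, 0]
    - [0, 0, 0]
    - [0, 0, 0]
    - [0, 0, 0]
    - [0, 0, 0]
    - [0, 0, 0]
  squeeze: 20

```text
time_s: 15.3
tcp_pos: [557.8, -71.5, 35.4]
ee_rot: [1.484, 1.57, -0.012]
wrist_force: [0.9, 0.4, 1.0]
grip_width: 0.509
```

```bash
python3 - <<'E'
from h import *
plan([469,-368,43],0.075)
E
```

```text
t 15.3 tcp [557.8 -71.5  35.4] y-axis [0.997 0.075 0.001] xax [ 0.001 -0.    -1.   ] w 44.7 F [0.9 0.4 1. ]
 shift cm [ -0.77 -11.07  28.9 ]
 turn deg [-0.    0.   -0.05]  joints [-0.25  0.54  1.77  0.    0.83 -0.33]
```

>>> play_rows:
  hand: [3.5, 3.5, 3.5, 3.5, 3.5, 3.5, 3.5, 3.5]
  xyz:
    - [-0.5, 0, 0]
    - [-1.5, 0, 0]
    - [-2, 0, 0]
    - [-2, 0, 0]
    - [-2, 0, 0]
    - [-2, 0, 0]
    - [0, -0.6, 1.5]
    - [0, -1, 2.5]
  turn:
    - [0, 0, 0]
    - [0, 0, 0]
    - [0, 0, 0]
    - [0, 0, 0]
    - [0, 0, 0]
    - [0, 0, 0]
    - [0, 0, 0]
    - [0, 0, 0]

```text
time_s: 16.1
tcp_pos: [544.0, -112.5, 135.2]
ee_rot: [1.787, 1.571, 0.293]
wrist_force: [-0.4, -1.0, -2.2]
grip_width: 0.508
```

>>> play_rows:
  hand: [3.5, 3.5, 3.5, 3.5, 3.5, 3.5, 3.5, 3.5]
  xyz:
    - [0, -1.2, 3]
    - [0, -1.2, 3]
    - [0, -1.2, 3]
    - [0, -1.2, 3]
    - [0, -1.2, 3]
    - [0, -1.2, 3]
    - [0, -1.1, 3]
    - [0, -0.8, 2.5]
  turn:
    - [0, 0, 0]
    - [0, 0, 0]
    - [0, 0, 0]
    - [0, 0, 0]
    - [0, 0, 0]
    - [0, 0, 0]
    - [0, 0, 0]
    - [0, 0, 0]

```text
time_s: 16.9
tcp_pos: [468.9, -355.4, 133.9]
ee_rot: [-2.147, 1.568, 2.639]
wrist_force: [-0.6, 0.0, -2.1]
grip_width: 0.506
```

>>> play_rows:
  hand: [3.5, 3.5, 3.5]
  xyz:
    - [0, -0.3, 1.4]
    - [0, 0, 0]
    - [0, 0, 0]
  turn:
    - [0, 0, 0]
    - [0, 0, 0]
    - [0, 0, 0]

```text
time_s: 17.2
tcp_pos: [468.6, -367.0, 134.4]
ee_rot: [-2.688, 1.569, 2.098]
wrist_force: [-0.0, -0.1, -2.5]
grip_width: 0.506
```

```bash
python3 - <<'E'
from h import *
plan([469,-368,42],0.075)
c=cam('top')
for t,z in dict(mill_c=61,jar_c=140,plate_floor=6).items():
    for d in find_in('top',t)[:1]: print(t,np.round(d['point']),round(d['score'],2),np.round(onz(c,d['point'],z)))
E
```

```text
t 17.2 tcp [ 468.6 -367.   134.4] y-axis [ 0.997  0.074 -0.001] xax [-0.001  0.002 -1.   ] w 44.4 F [-0.  -0.1 -2.5]
 shift cm [9.24 0.04 0.12]
 turn deg [-0.04 -0.11  0.05]  joints [-0.78  0.44  1.62  0.    1.08 -0.86]
mill_c [410. 271.] 0.65 [ 395. -321.   61.]
jar_c [108. 219.] 0.61 [476. 273. 140.]
plate_floor [392. 240.] 0.84 [ 459. -303.    6.]
```

>>> play_rows:
  hand: [3.5, 3.5, 3.5, 3.5, 3.5, 3.5, 3.5, 3.5]
  xyz:
    - [1.5, 0, 0]
    - [2, 0, 0]
    - [2, 0, 0]
    - [1.5, 0, 0]
    - [1.2, 0, 0]
    - [0.7, 0, 0]
    - [0.35, 0, 0]
    - [0, 0, 0]
  turn:
    - [0, 0, 0]
    - [0, 0, 0]
    - [0, 0, 0]
    - [0, 0, 0]
    - [0, 0, 0]
    - [0, 0, 0]
    - [0, 0, 0]
    - [0, 0, 0]

```text
time_s: 18.2
tcp_pos: [469.3, -367.8, 42.6]
ee_rot: [-2.665, 1.571, 2.122]
wrist_force: [-0.1, 0.0, -1.3]
grip_width: 0.509
```

>>> play_rows:
  hand: [3.5, 4.7, 5, 5.5, 7, 8.7, 8.7, 8.7]
  xyz:
    - [0, 0, 0]
    - [0, 0, 0]
    - [0, 0, 0]
    - [0, 0, 0]
    - [0, 0, 0]
    - [0, 0, 0]
    - [0, 0, 0]
    - [0, 0, 0]
  turn:
    - [0, 0, 0]
    - [0, 0, 0]
    - [0, 0, 0]
    - [0, 0, 0]
    - [0, 0, 0]
    - [0, 0, 0]
    - [0, 0, 0]
    - [0, 0, 0]

```text
time_s: 19.0
tcp_pos: [469.2, -367.9, 42.6]
ee_rot: [-2.893, 1.571, 1.895]
wrist_force: [-0.1, 0.0, -0.6]
grip_width: 0.949
```

```bash
python3 - <<'E'
from h import *
plan([551.5,42,168],0.03)
E
```

```text
t 19.0 tcp [ 469.2 -367.9   42.6] y-axis [ 0.997  0.075 -0.   ] xax [-0.  0. -1.] w 83.3 F [-0.1  0.  -0.6]
 shift cm [-12.53  11.28 -40.26]
 turn deg [ 2.58 -0.01  0.  ]  joints [-0.78  0.56  1.69  0.    0.89 -0.86]
```

>>> play_rows:
  hand: [8.7, 8.7, 8.7, 8.7, 8.7, 8.7, 8.7, 8.7]
  xyz:
    - [-1, 0, 0]
    - [-2.5, 0, 0]
    - [-3, 0, 0]
    - [-3, 0, 0]
    - [-3, 0, 0]
    - [0, 0.8, -3]
    - [0, 1, -3.5]
    - [0, 1, -3.5]
  turn:
    - [0, 0, 0]
    - [0, 0, 0]
    - [0, 0, 0]
    - [0, 0, 0]
    - [0, 0, 0]
    - [0, 0, 0]
    - [0, 0, 0]
    - [0, 0, 0]

```text
time_s: 19.8
tcp_pos: [489.9, -265.5, 168.8]
ee_rot: [0.997, 1.569, -0.5]
wrist_force: [1.0, -0.3, 0.2]
grip_width: 0.993
```

>>> play_rows:
  hand: [8.7, 8.7, 8.7, 8.7, 8.7, 8.7, 8.7, 8.7]
  xyz:
    - [0, 1, -3.5]
    - [0, 1, -3.5]
    - [0, 1, -3.5]
    - [0, 1, -3.5]
    - [0, 1, -3.5]
    - [0, 1, -3.5]
    - [0, 1, -3.5]
    - [0, 1, -3.5]
  turn:
    - [0, 0, 0]
    - [0, 0, 0]
    - [0, 0, 0]
    - [0, 0, 0]
    - [0, 0, 0]
    - [0, 0, 0]
    - [0, 0, 0]
    - [0, 0, 0]

```text
time_s: 20.6
tcp_pos: [548.7, 20.6, 168.5]
ee_rot: [1.477, 1.57, -0.019]
wrist_force: [-0.3, -0.6, -0.9]
grip_width: 0.989
```

>>> play_rows:
  hand: [8.7, 8.7, 8.7, 8.7]
  xyz:
    - [0, 0.5, -2.3]
    - [0, 0, 0]
    - [0, 0, 0]
    - [0, 0, 0]
  turn:
    - [0, 0, 0]
    - [2.5, 0, 0]
    - [0, 0, 0]
    - [0, 0, 0]

```text
time_s: 21.0
tcp_pos: [551.7, 42.3, 168.1]
ee_rot: [1.361, 1.57, -0.177]
wrist_force: [0.5, 0.3, 0.1]
grip_width: 0.994
```

```bash
python3 - <<'E'
from h import *
plan([551.5,42,26],0.03)
c=cam('wrist');save(c,'w4.png',s=1.5)
for t,z in dict(canister_c=40,tin1_c=42,tin2_c=46,tin3_c=51).items():
    for d in find_in('wrist',t)[:1]: print(t,np.round(d['point']),round(d['score'],2),np.round(onz(c,d['point'],z)))
print(proj(c,[551.5,42,80]))
E
```

```text
t 21.0 tcp [551.7  42.3 168.1] y-axis [0.999 0.032 0.   ] xax [ 0. -0. -1.] w 87.3 F [0.5 0.3 0.1]
 shift cm [14.21 -0.03  0.02]
 turn deg [ 0.14  0.   -0.02]  joints [-0.05  0.35  1.68 -0.    1.12 -0.08]
canister_c [258. 180.] 0.87 [552.  45.  40.]
tin1_c [262. 238.] 0.59 [558. -17.  42.]
tin2_c [310. 236.] 0.98 [606. -11.  46.]
tin3_c [373. 228.] 0.93 [668.   2.  51.]
[258.10298072 194.89691973]
```

View pics/w4.png

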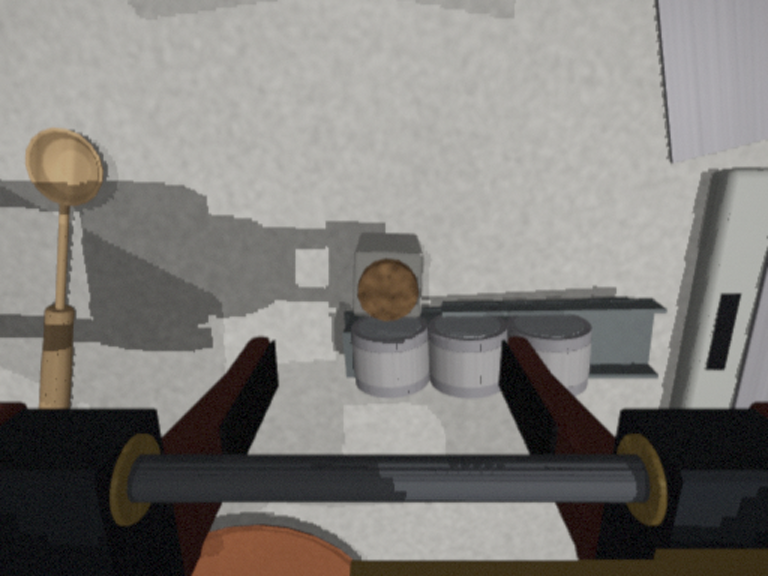

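The cork is at (388,290)/1.5, within 1.5 px of the prediction, and the sides are square to the jaws. Grip the canister.

>>> play_rows:
  hand: [8.7, 8.7, 8.7, 8.7, 8.7, 8.7, 8.7, 8.7]
  xyz:
    - [1.5, 0, -0.1]
    - [2.5, 0, 0]
    - [2.5, 0, 0]
    - [2.5, 0, 0]
    - [2.5, 0, 0]
    - [1.7, 0, 0]
    - [1, 0, 0]
    - [0, 0, 0]
  turn:
    - [0, 0, 0]
    - [0, 0, 0]
    - [0, 0, 0]
    - [0, 0, 0]
    - [0, 0, 0]
    - [0, 0, 0]
    - [0, 0, 0]
    - [0, 0, 0]

```text
time_s: 22.05
tcp_pos: [550.8, 43.2, 24.5]
ee_rot: [-1.693, 1.568, 3.05]
wrist_force: [0.0, 0.1, 0.7]
grip_width: 0.994
```

>>> play_rows:
  hand: [6, 5, 3.5, 3.5, 3.5, 3.5, 3.5, 3.5]
  xyz:
    - [0, 0, 0]
    - [0, 0, 0]
    - [0, 0, 0]
    - [0, 0, 0]
    - [0, 0, 0]
    - [0, 0, 0]
    - [0, 0, 0]
    - [0, 0, 0]
  turn:
    - [0, 0, 0]
    - [0, 0, 0]
    - [0, 0, 0]
    - [0, 0, 0]
    - [0, 0, 0]
    - [0, 0, 0]
    - [0, 0, 0]
    - [0, 0, 0]
  squeeze: 20

```text
time_s: 22.85
tcp_pos: [551.7, 43.4, 25.9]
ee_rot: [2.211, 1.571, 0.671]
wrist_force: [-0.9, 0.9, 4.3]
grip_width: 0.482
```

```bash
python3 - <<'E'
from h import *
plan([464,-248,33],0.03)
E
```

```text
t 22.9 tcp [551.7  43.4  25.9] y-axis [1.    0.031 0.   ] xax [ 0.  0. -1.] w 42.4 F [-0.9  0.9  4.3]
 shift cm [-0.72 -9.68 28.85]
 turn deg [ 0.08 -0.01 -0.01]  joints [-0.05  0.54  1.8   0.    0.8  -0.08]
```

>>> play_rows:
  hand: [3.5, 3.5, 3.5, 3.5, 3.5, 3.5, 3.5, 3.5]
  xyz:
    - [-0.5, 0, 0]
    - [-1.5, 0, 0]
    - [-2, 0, 0]
    - [-2, 0, 0]
    - [-2, 0, 0]
    - [-2, 0, 0]
    - [-2, 0, 0]
    - [0, -0.6, 1.5]
  turn:
    - [0, 0, 0]
    - [0, 0, 0]
    - [0, 0, 0]
    - [0, 0, 0]
    - [0, 0, 0]
    - [0, 0, 0]
    - [0, 0, 0]
    - [0, 0, 0]

```text
time_s: 23.65
tcp_pos: [548.6, 28.7, 148.2]
ee_rot: [1.571, 1.565, 0.034]
wrist_force: [0.6, -0.2, -1.2]
grip_width: 0.483
```

>>> play_rows:
  hand: [3.5, 3.5, 3.5, 3.5, 3.5, 3.5, 3.5, 3.5]
  xyz:
    - [0, -0.8, 2.5]
    - [0, -1, 3]
    - [0, -1, 3]
    - [0, -1, 3]
    - [0, -1, 3]
    - [0, -1, 3]
    - [0, -1, 3]
    - [0, -1, 3]
  turn:
    - [0, 0, 0]
    - [0, 0, 0]
    - [0, 0, 0]
    - [0, 0, 0]
    - [0, 0, 0]
    - [0, 0, 0]
    - [0, 0, 0]
    - [0, 0, 0]

```text
time_s: 24.45
tcp_pos: [473.5, -210.6, 144.5]
ee_rot: [-2.009, 1.569, 2.735]
wrist_force: [0.7, 0.2, -1.3]
grip_width: 0.482
```

>>> play_rows:
  hand: [3.5, 3.5, 3.5, 3.5]
  xyz:
    - [0, -0.8, 2.3]
    - [0, -0.5, 1.4]
    - [0, 0, 0]
    - [0, 0, 0]
  turn:
    - [0, 0, 0]
    - [0, 0, 0]
    - [0, 0, 0]
    - [0, 0, 0]

```text
time_s: 24.85
tcp_pos: [463.1, -246.0, 145.1]
ee_rot: [-2.579, 1.569, 2.164]
wrist_force: [0.4, 1.0, -1.9]
grip_width: 0.48
```

```bash
python3 - <<'E'
from h import *
plan([464,-246,32.5],0.03)
E
```

```text
t 24.9 tcp [ 463.1 -246.   145.1] y-axis [ 1.     0.03  -0.001] xax [-0.001  0.001 -1.   ] w 42.1 F [ 0.4  1.  -1.9]
 shift cm [11.26  0.1   0.02]
 turn deg [ 0.02 -0.07  0.05]  joints [-0.62  0.34  1.76  0.    1.04 -0.65]
```

>>> play_rows:
  hand: [3.5, 3.5, 3.5, 3.5, 3.5, 3.5, 3.5, 3.5]
  xyz:
    - [1.5, 0, 0]
    - [2.5, 0, 0]
    - [2.5, 0, 0]
    - [2, 0, 0]
    - [1.5, 0, 0]
    - [0.9, 0, 0]
    - [0.45, 0, 0]
    - [0, 0, 0]
  turn:
    - [0, 0, 0]
    - [0, 0, 0]
    - [0, 0, 0]
    - [0, 0, 0]
    - [0, 0, 0]
    - [0, 0, 0]
    - [0, 0, 0]
    - [0, 0, 0]

```text
time_s: 25.65
tcp_pos: [464.0, -245.9, 32.2]
ee_rot: [-2.878, 1.571, 1.867]
wrist_force: [0.8, 0.1, -1.4]
grip_width: 0.477
```

>>> play_rows:
  hand: [3.5, 4.5, 4.8, 5.5, 7, 8.7, 8.7, 8.7]
  xyz:
    - [0, 0, 0]
    - [0, 0, 0]
    - [0, 0, 0]
    - [0, 0, 0]
    - [0, 0, 0]
    - [0, 0, 0]
    - [0, 0, 0]
    - [0, 0, 0]
  turn:
    - [0, 0, 0]
    - [0, 0, 0]
    - [0, 0, 0]
    - [0, 0, 0]
    - [0, 0, 0]
    - [0, 0, 0]
    - [0, 0, 0]
    - [0, 0, 0]

```text
time_s: 26.45
tcp_pos: [463.7, -246.5, 32.1]
ee_rot: [-2.855, 1.571, 1.889]
wrist_force: [-0.3, 1.3, -0.3]
grip_width: 0.954
```

```bash
python3 - <<'E'
from h import *
plan([556,-14,168],0.075-np.pi/2)
E
```

```text
t 26.4 tcp [ 463.7 -246.5   32.1] y-axis [ 1.     0.031 -0.   ] xax [-0.  0. -1.] w 83.8 F [-0.3  1.3 -0.3]
 shift cm [-13.58   9.95 -22.95]
 turn deg [ 8.749e+01 -0.000e+00  1.000e-02]  joints [-0.62  0.51  1.86  0.    0.78 -0.65]
```

>>> play_rows:
  hand: [8.7, 8.7, 8.7, 8.7, 8.7, 8.7, 8.7, 8.7]
  xyz:
    - [-1, 0, 0]
    - [-2.6, 0, 0]
    - [-3, 0, 0]
    - [-3.5, 0, 0]
    - [-3.5, 0, 0]
    - [0, 1.3, -3]
    - [0, 1.3, -3]
    - [0, 1.3, -3]
  turn:
    - [0, 0, 0]
    - [0, 0, 0]
    - [0, 0, 0]
    - [0, 0, 0]
    - [0, 0, 0]
    - [0, 0, 0]
    - [0, 0, 0]
    - [0, 0, 0]

```text
time_s: 27.25
tcp_pos: [500.4, -154.6, 169.5]
ee_rot: [1.197, 1.569, -0.344]
wrist_force: [-0.6, -0.9, 0.5]
grip_width: 0.986
```

>>> play_rows:
  hand: [8.7, 8.7, 8.7, 8.7, 8.7, 8.7, 8.7, 8.7]
  xyz:
    - [0, 1.3, -3]
    - [0, 1.3, -3]
    - [0, 1.3, -3]
    - [0, 1.3, -3]
    - [0, 0.8, -2]
    - [0, 0, 0]
    - [0, 0, 0]
    - [0, 0, 0]
  turn:
    - [0, 0, 0]
    - [0, 0, 0]
    - [0, 0, 0]
    - [0, 0, 0]
    - [8.5, 0, 0]
    - [8.5, 0, 0]
    - [8.5, 0, 0]
    - [8.5, 0, 0]

```text
time_s: 28.05
tcp_pos: [555.4, -13.1, 168.8]
ee_rot: [2.232, 1.571, 0.094]
wrist_force: [0.1, -0.4, -0.2]
grip_width: 0.992
```

>>> play_rows:
  hand: [8.7, 8.7, 8.7, 8.7, 8.7, 8.7, 8.7, 8.7]
  xyz:
    - [0, 0, 0]
    - [0, 0, 0]
    - [0, 0, 0]
    - [0, 0, 0]
    - [0, 0, 0]
    - [0, 0, 0]
    - [0, 0, 0]
    - [0, 0, 0]
  turn:
    - [8.5, 0, 0]
    - [8.5, 0, 0]
    - [8.5, 0, 0]
    - [8.5, 0, 0]
    - [8.5, 0, 0]
    - [8.5, 0, 0]
    - [2.5, 0, 0]
    - [0, 0, 0]

```text
time_s: 28.85
tcp_pos: [555.4, -13.5, 168.8]
ee_rot: [3.121, 1.57, 0.054]
wrist_force: [0.3, 0.1, -0.6]
grip_width: 0.993
```

```bash
python3 - <<'E'
from h import *
plan([556,-14,26],0.075-np.pi/2)
c=cam('wrist');save(c,'w5.png',s=1.5)
for t,z in dict(tin1_c=42,tin2_c=46,tin3_c=51).items():
    for d in find_in('wrist',t)[:1]: print(t,np.round(d['point']),round(d['score'],2),np.round(onz(c,d['point'],z)))
P=np.array([555,-15]);a=np.array([-.075,.997])
for s in(-20,20): print(proj(c,[*(P+a*s),68]),proj(c,[*(P+a*s),42]))
E
```

```text
t 28.9 tcp [555.4 -13.5 168.8] y-axis [ 0.075 -0.997  0.   ] xax [ 0.  0. -1.] w 87.2 F [ 0.3  0.1 -0.6]
 shift cm [14.28  0.05 -0.05]
 turn deg [-0.02 -0.02 -0.  ]  joints [-0.15  0.35  1.67  0.    1.12  1.35]
tin1_c [258. 183.] 0.9 [556. -14.  42.]
tin2_c [256. 131.] 0.96 [606.  -8.  46.]
tin3_c [256.  72.] 0.84 [657.  -5.  51.]
[281.72356695 191.53093615] [279.81394183 183.71298805]
[237.44136835 191.52012988] [239.19439564 183.70322786]
```

View pics/w5.png

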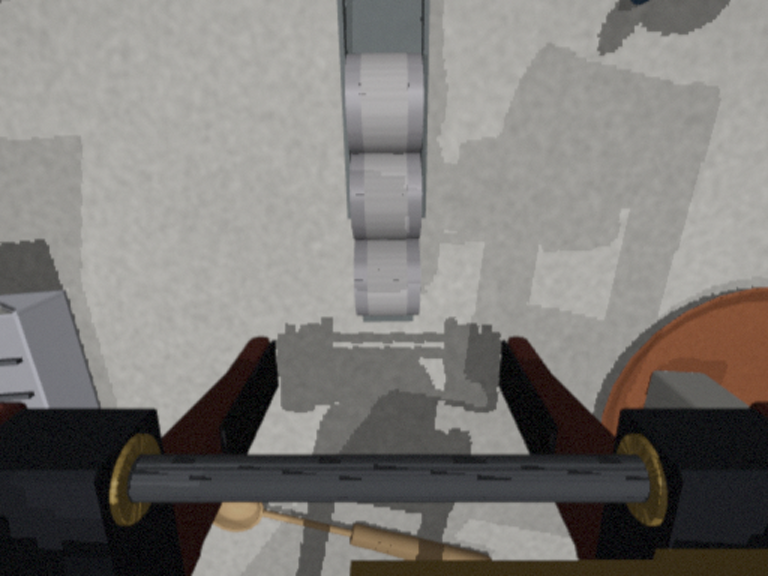

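Tin 1 spans columns 237–280 (after dividing by 1.5), rows 159–211, centred in the jaws to about 1 mm and with its ends clear. Descend, grip and lift.

>>> play_rows:
  hand: [8.7, 8.7, 8.7, 8.7, 8.7, 8.7, 8.7, 8.7]
  xyz:
    - [1.5, 0.1, 0]
    - [2.5, 0, 0]
    - [2.5, 0, 0]
    - [2.5, 0, 0]
    - [2.5, 0, 0]
    - [1.7, 0, 0]
    - [1.1, 0, 0]
    - [0, 0, 0]
  turn:
    - [0, 0, 0]
    - [0, 0, 0]
    - [0, 0, 0]
    - [0, 0, 0]
    - [0, 0, 0]
    - [0, 0, 0]
    - [0, 0, 0]
    - [0, 0, 0]

```text
time_s: 29.85
tcp_pos: [554.5, -14.4, 24.0]
ee_rot: [-0.261, 1.568, 2.956]
wrist_force: [0.2, -0.6, 0.2]
grip_width: 0.987
```

>>> play_rows:
  hand: [6, 5, 4.5, 3.5, 3.5, 3.5, 3.5, 3.5]
  xyz:
    - [0, 0, 0]
    - [0, 0, 0]
    - [0, 0, 0]
    - [0, 0, 0]
    - [0, 0, 0]
    - [0, 0, 0]
    - [0, 0, 0]
    - [0, 0, 0]
  turn:
    - [0, 0, 0]
    - [0, 0, 0]
    - [0, 0, 0]
    - [0, 0, 0]
    - [0, 0, 0]
    - [0, 0, 0]
    - [0, 0, 0]
    - [0, 0, 0]
  squeeze: 20

```text
time_s: 30.65
tcp_pos: [555.8, -14.3, 25.4]
ee_rot: [-2.612, 1.57, 0.604]
wrist_force: [-0.5, 1.6, 3.9]
grip_width: 0.454
```

```bash
python3 - <<'E'
from h import *
plan([433,292,150],0.13-np.pi/2)
E
```

```text
t 30.6 tcp [555.8 -14.3  25.4] y-axis [ 0.075 -0.997 -0.   ] xax [ 0.  0. -1.] w 39.9 F [-0.5  1.6  3.9]
 shift cm [-12.45 -31.47   9.95]
 turn deg [-3.16 -0.03  0.02]  joints [-0.15  0.55  1.79  0.    0.8   1.35]
```

>>> play_rows:
  hand: [3.5, 3.5, 3.5, 3.5, 3.5, 3.5, 3.5, 3.5]
  xyz:
    - [-0.5, 0, 0]
    - [-0.8, 0, 0]
    - [-1, 0, 0]
    - [-1, 0, 0]
    - [-1, 0, 0]
    - [-1, 0, 0]
    - [-1.5, 0, 0]
    - [-2, 0, 0]
  turn:
    - [0, 0, 0]
    - [0, 0, 0]
    - [0, 0, 0]
    - [0, 0, 0]
    - [0, 0, 0]
    - [0, 0, 0]
    - [0, 0, 0]
    - [0, 0, 0]

```text
time_s: 31.45
tcp_pos: [554.9, -14.4, 113.8]
ee_rot: [-0.305, 1.569, 2.912]
wrist_force: [0.7, -0.5, -0.9]
grip_width: 0.456
```

>>> play_rows:
  hand: [3.5, 3.5, 3.5, 3.5, 3.5, 3.5, 3.5, 3.5]
  xyz:
    - [-2.5, 0, 0]
    - [-2, 0, 0]
    - [0, -2, 0.6]
    - [0, -3, 1]
    - [0, -3, 1]
    - [0, -3, 1]
    - [0, -3, 1]
    - [0, -3, 1]
  turn:
    - [0, 0, 0]
    - [0, 0, 0]
    - [0, 0, 0]
    - [0, 0, 0]
    - [0, 0, 0]
    - [0, 0, 0]
    - [0, 0, 0]
    - [0, 0, 0]

```text
time_s: 32.25
tcp_pos: [486.4, 151.9, 158.9]
ee_rot: [-2.828, 1.57, 0.388]
wrist_force: [1.1, -0.9, -1.3]
grip_width: 0.452
```

>>> play_rows:
  hand: [3.5, 3.5, 3.5, 3.5, 3.5, 3.5, 3.5, 3.5]
  xyz:
    - [0, -3, 1]
    - [0, -3, 1]
    - [0, -3, 1]
    - [0, -3, 0.8]
    - [0, -2, 0.6]
    - [0, 0, 0]
    - [0, 0, 0]
    - [0, 0, 0]
  turn:
    - [0, 0, 0]
    - [0, 0, 0]
    - [0, 0, 0]
    - [0, 0, 0]
    - [0, 0, 0]
    - [-3.2, 0, 0]
    - [0, 0, 0]
    - [0, 0, 0]

```text
time_s: 33.05
tcp_pos: [432.6, 287.0, 158.6]
ee_rot: [-2.907, 1.57, 0.364]
wrist_force: [0.5, -0.3, -1.0]
grip_width: 0.455
```

```bash
python3 - <<'E'
from h import *
plan([433,292,15],0.13-np.pi/2)
c=cam('wrist');save(c,'w6.png',s=1.5)
t=cam('top')
for n,z in dict(tin1_c=42,tin2_c=46,tin3_c=51).items():
    for d in find_in('top',n)[:3]: print(n,np.round(d['point']),round(d['score'],2),np.round(onz(t,d['point'],z)))
R=Ro.from_euler('z',0.13).as_matrix()
for x in(-15,15):
  for y in(-30,30): print(x,y,(proj(c,[433,292,9]+R@[x,y,0])*1.5).round())
E
```

```text
t 33.0 tcp [432.6 287.  158.6] y-axis [ 0.129 -0.992 -0.   ] xax [ 0.  0. -1.] w 39.9 F [ 0.5 -0.3 -1. ]
 shift cm [14.36 -0.49 -0.1 ]
 turn deg [-0.03 -0.02  0.  ]  joints [ 0.45  0.31  1.76 -0.    1.07  1.89]
tin2_c [258. 195.] 0.62 [546. -13.  46.]
tin3_c [260. 168.] 0.89 [603. -14.  51.]
-15 -30 [422. 285.]
-15 30 [338. 285.]
15 -30 [423. 244.]
15 30 [337. 244.]
```

View pics/w6.png

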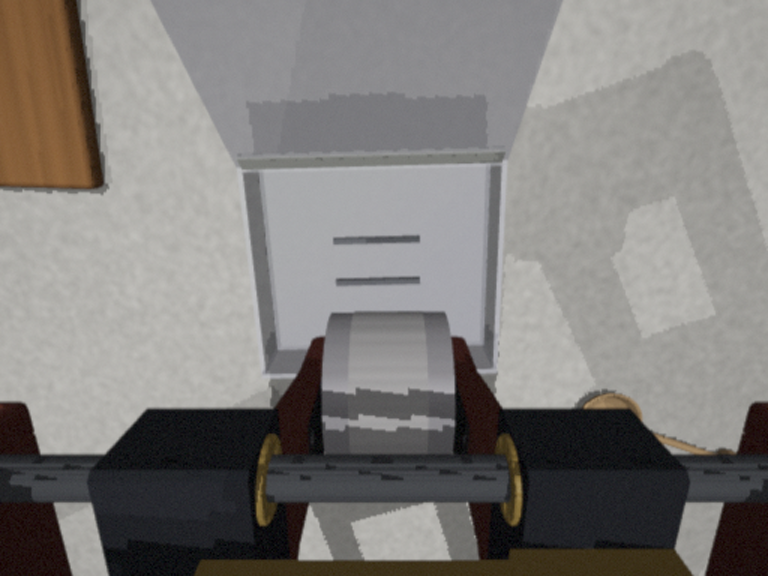

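The ribs show at rows 239 and 281, columns 333–420: about +3 mm x and +2 mm y from the estimate, yaw about 0.15. The top camera shows tins 2 and 3 rolled down. Correct and lower.

>>> play_rows:
  hand: [3.5, 3.5, 3.5, 3.5, 3.5, 3.5, 3.5, 3.5]
  xyz:
    - [0, -0.65, -0.4]
    - [2, 0, 0]
    - [2.5, 0, 0]
    - [2.5, 0, 0]
    - [2.5, 0, 0]
    - [2, 0, 0]
    - [1.2, 0, 0]
    - [0, 0, 0]
  turn:
    - [-1, 0, 0]
    - [0, 0, 0]
    - [0, 0, 0]
    - [0, 0, 0]
    - [0, 0, 0]
    - [0, 0, 0]
    - [0, 0, 0]
    - [0, 0, 0]

```text
time_s: 34.1
tcp_pos: [435.0, 293.8, 29.8]
ee_rot: [0.266, 1.568, -2.727]
wrist_force: [-0.0, -0.3, -1.2]
grip_width: 0.456
```

>>> play_rows:
  hand: [3.5, 3.5, 3.5, 3.5, 3.5, 3.5]
  xyz:
    - [0.6, 0, 0]
    - [0.5, 0, 0]
    - [0.3, 0, 0]
    - [0.2, 0, 0]
    - [0, 0, 0]
    - [0, 0, 0]
  turn:
    - [0, 0, 0]
    - [0, 0, 0]
    - [0, 0, 0]
    - [0, 0, 0]
    - [0, 0, 0]
    - [0, 0, 0]

```text
time_s: 34.7
tcp_pos: [435.8, 294.2, 15.4]
ee_rot: [-2.481, 1.57, 0.808]
wrist_force: [-0.5, -0.6, -0.3]
grip_width: 0.457
```

```bash
python3 - <<'E'
from h import *
plan([436,294,15],0.15-np.pi/2)
c=cam('side');save(c,'s3.png',crop=(150,100,350,250),s=4)
E
```

```text
t 34.7 tcp [435.8 294.2  15.4] y-axis [ 0.148 -0.989 -0.   ] xax [ 0.  0. -1.] w 40.1 F [-0.5 -0.6 -0.3]
 shift cm [ 0.04  0.02 -0.02]
 turn deg [-0.1  -0.01  0.01]  joints [0.46 0.53 1.87 0.   0.74 1.88]
```

View pics/s3.png

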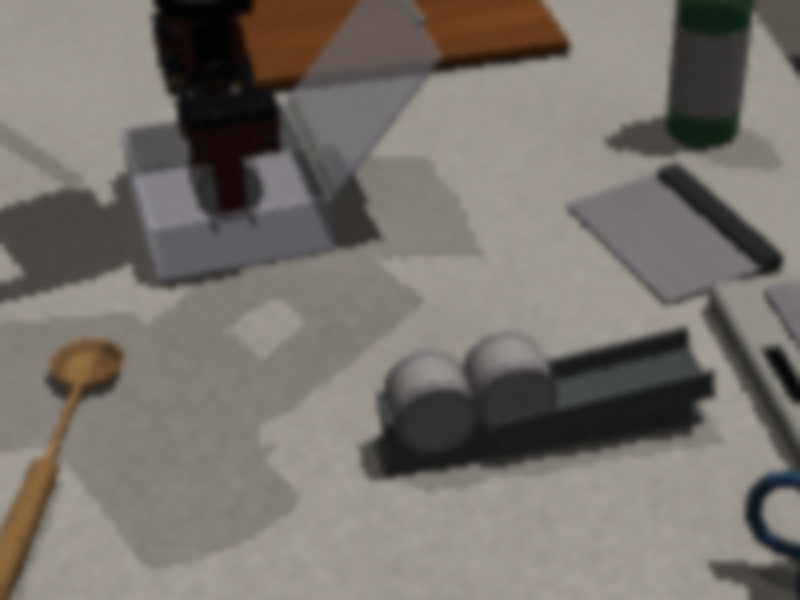

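The tin sits across the ribs in line with them, and two tins are at the stop in the rack. Release and go up.

>>> play_rows:
  hand: [4.2, 4.4, 4.8, 5.5, 6.5, 7, 7, 7]
  xyz:
    - [0, 0, 0]
    - [0, 0, 0]
    - [0, 0, 0]
    - [0, 0, 0]
    - [0, 0, 0]
    - [0, 0, 0]
    - [0, 0, 0]
    - [-0.5, 0, 0]
  turn:
    - [0, 0, 0]
    - [0, 0, 0]
    - [0, 0, 0]
    - [0, 0, 0]
    - [0, 0, 0]
    - [0, 0, 0]
    - [0, 0, 0]
    - [0, 0, 0]

```text
time_s: 35.55
tcp_pos: [435.3, 293.9, 19.9]
ee_rot: [0.242, 1.57, -2.752]
wrist_force: [0.8, 0.2, 0.3]
grip_width: 0.794
```

>>> play_rows:
  hand: [7, 7, 7, 7, 7, 7, 8.7, 8.7]
  xyz:
    - [-1.5, 0, 0]
    - [-2.5, 0, 0]
    - [-3, 0, 0]
    - [-3, 0, 0]
    - [-3, 0, 0]
    - [-2, 0, 0]
    - [0, 0, 0]
    - [0, 0, 0]
  turn:
    - [0, 0, 0]
    - [0, 0, 0]
    - [0, 0, 0]
    - [0, 0, 0]
    - [0, 0, 0]
    - [0, 0, 0]
    - [0, 0, 0]
    - [0, 0, 0]

```text
time_s: 36.35
tcp_pos: [435.7, 294.1, 170.3]
ee_rot: [-2.654, 1.57, 0.636]
wrist_force: [-0.2, 0.1, -1.0]
grip_width: 0.939
```

```bash
python3 - <<'E'
from h import *
plan([463.8,-246.3,165],0.031)
c=cam('wrist');save(c,'w7.png')
for d in find_in('wrist','tin1_c')[:2]: print(np.round(d['point']),round(d['score'],2),np.round(onz(c,d['point'],31.5)))
R=Ro.from_euler('z',0.15).as_matrix()
for x in(-26,26):
  for y in(-20,20): print(x,y,proj(c,[436,294,31.5]+R@[x,y,0]).round())
E
```

```text
t 36.4 tcp [435.7 294.1 170.3] y-axis [ 0.148 -0.989 -0.   ] xax [ 0.001  0.    -1.   ] w 82.4 F [-0.2  0.1 -1. ]
 shift cm [ 0.51 53.86  5.2 ]
 turn deg [-8.328e+01 -5.000e-02 -1.000e-02]  joints [0.46 0.31 1.73 0.   1.1  1.88]
[260. 180.] 0.65 [435. 292.  32.]
-26 -20 [277. 204.]
-26 20 [239. 204.]
26 -20 [278. 155.]
26 20 [238. 155.]
```

View pics/w7.png

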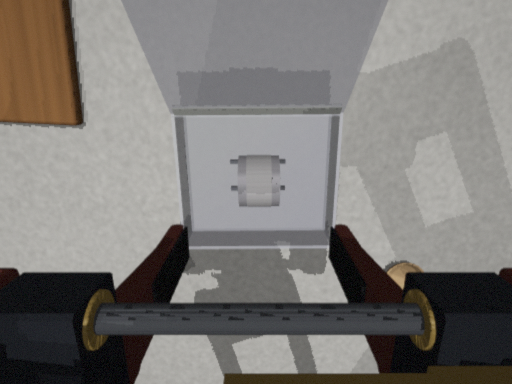

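The tin lies centred across both ribs, at columns 239–280 and rows 155–207, with the rib ends showing evenly on both sides. Now return the three things, canister first.

>>> play_rows:
  hand: [8.7, 8.7, 8.7, 8.7, 8.7, 8.7, 8.7, 8.7]
  xyz:
    - [0, 2.5, 0.3]
    - [0, 3.5, 0.4]
    - [0, 4, 0.4]
    - [0, 4, 0.4]
    - [0, 4, 0.4]
    - [0, 4, 0.4]
    - [0, 4, 0.4]
    - [0, 4, 0.4]
  turn:
    - [0, 0, 0]
    - [0, 0, 0]
    - [0, 0, 0]
    - [0, 0, 0]
    - [0, 0, 0]
    - [0, 0, 0]
    - [0, 0, 0]
    - [0, 0, 0]

```text
time_s: 37.25
tcp_pos: [448.2, -8.6, 168.9]
ee_rot: [-0.383, 1.568, 2.907]
wrist_force: [0.5, 0.7, -0.5]
grip_width: 0.989
```

>>> play_rows:
  hand: [8.7, 8.7, 8.7, 8.7, 8.7, 8.7, 8.7, 8.7]
  xyz:
    - [0, 4, 0.4]
    - [0, 4, 0.4]
    - [0, 4, 0.4]
    - [0, 4, 0.4]
    - [0, 3.5, 0.3]
    - [0, 2.5, 0.2]
    - [0, 1.9, 0]
    - [0, 0, 0]
  turn:
    - [0, 0, 0]
    - [0, 0, 0]
    - [0, 0, 0]
    - [0, 0, 0]
    - [0, 0, 0]
    - [0, 0, 0]
    - [0, 0, 0]
    - [-8.3, 0, 0]

```text
time_s: 38.05
tcp_pos: [464.1, -248.9, 169.1]
ee_rot: [-0.478, 1.57, 2.956]
wrist_force: [-0.9, -0.3, -1.0]
grip_width: 0.988
```

>>> play_rows:
  hand: [8.7, 8.7, 8.7, 8.7, 8.7, 8.7, 8.7, 8.7]
  xyz:
    - [0, 0, 0]
    - [0, 0, 0]
    - [0, 0, 0]
    - [0, 0, 0]
    - [0, 0, 0]
    - [0, 0, 0]
    - [0, 0, 0]
    - [0, 0, 0]
  turn:
    - [-8.5, 0, 0]
    - [-8.5, 0, 0]
    - [-8.5, 0, 0]
    - [-8.5, 0, 0]
    - [-8.5, 0, 0]
    - [-8.5, 0, 0]
    - [-8.5, 0, 0]
    - [-8.5, 0, 0]

```text
time_s: 38.85
tcp_pos: [463.5, -245.8, 169.1]
ee_rot: [-2.22, 1.568, 2.409]
wrist_force: [-0.9, -0.5, 0.1]
grip_width: 0.991
```

>>> play_rows:
  hand: [8.7, 8.7, 8.7]
  xyz:
    - [0, 0, 0]
    - [0, 0, 0]
    - [0, 0, 0]
  turn:
    - [-7, 0, 0]
    - [0, 0, 0]
    - [0, 0, 0]

```text
time_s: 39.15
tcp_pos: [463.7, -246.1, 169.5]
ee_rot: [-2.348, 1.569, 2.393]
wrist_force: [-0.4, -0.2, 0.3]
grip_width: 0.987
```

```bash
python3 - <<'E'
from h import *
plan([463.8,-246.3,32.1],0.031)
E
```

```text
t 39.1 tcp [ 463.7 -246.1  169.5] y-axis [ 1.     0.028 -0.001] xax [-0.001  0.001 -1.   ] w 86.7 F [-0.4 -0.2  0.3]
 shift cm [13.74  0.03  0.03]
 turn deg [-0.15 -0.06  0.06]  joints [-0.62  0.31  1.73  0.    1.1  -0.65]
```

>>> play_rows:
  hand: [8.7, 8.7, 8.7, 8.7, 8.7, 8.7, 8.7, 8.7]
  xyz:
    - [2, 0, 0]
    - [2.5, 0, 0]
    - [2.5, 0, 0]
    - [2.5, 0, 0]
    - [2, 0, 0]
    - [1.5, 0, 0]
    - [0.8, 0, 0]
    - [0, 0, 0]
  turn:
    - [0, 0, 0]
    - [0, 0, 0]
    - [0, 0, 0]
    - [0, 0, 0]
    - [0, 0, 0]
    - [0, 0, 0]
    - [0, 0, 0]
    - [0, 0, 0]

```text
time_s: 39.95
tcp_pos: [463.2, -246.1, 31.1]
ee_rot: [-2.251, 1.568, 2.491]
wrist_force: [0.6, 0.2, -0.5]
grip_width: 0.993
```

>>> play_rows:
  hand: [6, 5, 3.5, 3.5, 3.5, 3.5, 3.5, 3.5]
  xyz:
    - [0, 0, 0]
    - [0, 0, 0]
    - [0, 0, 0]
    - [0, 0, 0]
    - [0, 0, 0]
    - [0, 0, 0]
    - [0, 0, 0]
    - [0, 0, 0]
  turn:
    - [0, 0, 0]
    - [0, 0, 0]
    - [0, 0, 0]
    - [0, 0, 0]
    - [0, 0, 0]
    - [0, 0, 0]
    - [0, 0, 0]
    - [0, 0, 0]

```text
time_s: 40.75
tcp_pos: [464.0, -246.7, 32.3]
ee_rot: [1.712, 1.571, 0.173]
wrist_force: [0.8, 0.3, 2.9]
grip_width: 0.478
```

```bash
python3 - <<'E'
from h import *
plan([551.7,43.4,150],0.031)
E
```

```text
t 40.8 tcp [ 464.  -246.7   32.3] y-axis [1.    0.031 0.   ] xax [ 0.  0. -1.] w 42.0 F [0.8 0.3 2.9]
 shift cm [-11.77   9.67 -28.72]
 turn deg [ 0.02 -0.   -0.01]  joints [-0.62  0.51  1.86  0.    0.78 -0.65]
```

>>> play_rows:
  hand: [3.5, 3.5, 3.5, 3.5, 3.5, 3.5, 3.5, 3.5]
  xyz:
    - [-0.5, 0, 0]
    - [-1.5, 0, 0]
    - [-2, 0, 0]
    - [-2, 0, 0]
    - [-2, 0, 0]
    - [-2, 0, 0]
    - [-1.8, 0, 0]
    - [0, 0.5, -1.5]
  turn:
    - [0, 0, 0]
    - [0, 0, 0]
    - [0, 0, 0]
    - [0, 0, 0]
    - [0, 0, 0]
    - [0, 0, 0]
    - [0, 0, 0]
    - [0, 0, 0]

```text
time_s: 41.55
tcp_pos: [470.0, -233.3, 152.5]
ee_rot: [0.872, 1.566, -0.67]
wrist_force: [1.3, 0.0, -1.1]
grip_width: 0.481
```

>>> play_rows:
  hand: [3.5, 3.5, 3.5, 3.5, 3.5, 3.5, 3.5, 3.5]
  xyz:
    - [0, 0.8, -2.5]
    - [0, 1, -3]
    - [0, 1, -3]
    - [0, 1, -3]
    - [0, 1, -3]
    - [0, 1, -3]
    - [0, 1, -3]
    - [0, 1, -3]
  turn:
    - [0, 0, 0]
    - [0, 0, 0]
    - [0, 0, 0]
    - [0, 0, 0]
    - [0, 0, 0]
    - [0, 0, 0]
    - [0, 0, 0]
    - [0, 0, 0]

```text
time_s: 42.35
tcp_pos: [538.1, 8.3, 149.0]
ee_rot: [-1.933, 1.569, 2.811]
wrist_force: [0.0, 0.1, -1.9]
grip_width: 0.477
```

>>> play_rows:
  hand: [3.5, 3.5, 3.5, 3.5, 3.5]
  xyz:
    - [0, 0.9, -2.3]
    - [0, 0.5, -1.4]
    - [0, 0, 0]
    - [0, 0, 0]
    - [0, 0, 0]
  turn:
    - [0, 0, 0]
    - [0, 0, 0]
    - [0, 0, 0]
    - [0, 0, 0]
    - [0, 0, 0]

```text
time_s: 42.85
tcp_pos: [551.3, 42.4, 149.9]
ee_rot: [-1.323, 1.57, -2.863]
wrist_force: [0.8, -0.8, -1.4]
grip_width: 0.475
```

```bash
python3 - <<'E'
from h import *
plan([551.7,43.4,26.7],0.031)
E
```

```text
t 42.9 tcp [551.3  42.4 149.9] y-axis [ 1.     0.031 -0.001] xax [-0.001 -0.    -1.   ] w 41.7 F [ 0.8 -0.8 -1.4]
 shift cm [12.32  0.06 -0.1 ]
 turn deg [-0.02  0.01  0.05]  joints [-0.05  0.37  1.7  -0.    1.08 -0.08]
```

>>> play_rows:
  hand: [3.5, 3.5, 3.5, 3.5, 3.5, 3.5, 3.5, 3.5]
  xyz:
    - [1.5, 0, -0.1]
    - [2.5, 0, 0]
    - [2.5, 0, 0]
    - [2, 0, 0]
    - [1.7, 0, 0]
    - [1.2, 0, 0]
    - [0.6, 0, 0]
    - [0.35, 0, 0]
  turn:
    - [0, 0, 0]
    - [0, 0, 0]
    - [0, 0, 0]
    - [0, 0, 0]
    - [0, 0, 0]
    - [0, 0, 0]
    - [0, 0, 0]
    - [0, 0, 0]

```text
time_s: 43.65
tcp_pos: [551.8, 43.7, 26.4]
ee_rot: [-1.843, 1.571, 2.9]
wrist_force: [-0.8, -0.5, -0.9]
grip_width: 0.481
```

>>> play_rows:
  hand: [3.5, 3.5, 4.5, 4.8, 5.5, 7, 8.7, 8.7]
  xyz:
    - [0, 0, 0]
    - [0, 0, 0]
    - [0, 0, 0]
    - [0, 0, 0]
    - [0, 0, 0]
    - [0, 0, 0]
    - [0, 0, 0]
    - [0, 0, 0]
  turn:
    - [0, 0, 0]
    - [0, 0, 0]
    - [0, 0, 0]
    - [0, 0, 0]
    - [0, 0, 0]
    - [0, 0, 0]
    - [0, 0, 0]
    - [0, 0, 0]

```text
time_s: 44.45
tcp_pos: [551.9, 44.3, 26.7]
ee_rot: [3.086, 1.571, 1.547]
wrist_force: [-0.0, 0.1, -0.4]
grip_width: 0.859
```

```bash
python3 - <<'E'
from h import *
plan([469.2,-367.9,165],0.075)
E
```

```text
t 44.5 tcp [551.9  44.3  26.7] y-axis [1.    0.031 0.   ] xax [ 0.  0. -1.] w 75.4 F [-0.   0.1 -0.4]
 shift cm [-13.83  -9.55  40.93]
 turn deg [-2.5  -0.01 -0.  ]  joints [-0.04  0.54  1.8   0.    0.8  -0.08]
```

>>> play_rows:
  hand: [8.7, 8.7, 8.7, 8.7, 8.7, 8.7, 8.7, 8.7]
  xyz:
    - [0, 0, 0]
    - [-1, 0, 0]
    - [-2.5, 0, 0]
    - [-3, 0, 0]
    - [-3.5, 0, 0]
    - [-3.5, 0, 0]
    - [0, -0.6, 2.5]
    - [0, -0.8, 3.5]
  turn:
    - [0, 0, 0]
    - [0, 0, 0]
    - [0, 0, 0]
    - [0, 0, 0]
    - [0, 0, 0]
    - [0, 0, 0]
    - [0, 0, 0]
    - [0, 0, 0]

```text
time_s: 45.25
tcp_pos: [541.1, -15.8, 164.1]
ee_rot: [1.497, 1.566, -0.04]
wrist_force: [-0.0, -0.5, -0.9]
grip_width: 0.992
```

>>> play_rows:
  hand: [8.7, 8.7, 8.7, 8.7, 8.7, 8.7, 8.7, 8.7]
  xyz:
    - [0, -0.9, 4]
    - [0, -0.9, 4]
    - [0, -0.9, 4]
    - [0, -0.9, 4]
    - [0, -0.9, 4]
    - [0, -0.9, 4]
    - [0, -0.9, 4]
    - [0, -0.9, 3.5]
  turn:
    - [0, 0, 0]
    - [0, 0, 0]
    - [0, 0, 0]
    - [0, 0, 0]
    - [0, 0, 0]
    - [0, 0, 0]
    - [0, 0, 0]
    - [0, 0, 0]

```text
time_s: 46.05
tcp_pos: [477.2, -335.4, 162.5]
ee_rot: [0.764, 1.57, -0.776]
wrist_force: [0.8, -0.1, -0.8]
grip_width: 0.988
```

>>> play_rows:
  hand: [8.7, 8.7, 8.7, 8.7, 8.7]
  xyz:
    - [0, -0.6, 2.2]
    - [0, -0.3, 1.2]
    - [0, 0, 0]
    - [0, 0, 0]
    - [0, 0, 0]
  turn:
    - [0, 0, 0]
    - [0, 0, 0]
    - [-2.5, 0, 0]
    - [0, 0, 0]
    - [0, 0, 0]

```text
time_s: 46.55
tcp_pos: [469.8, -366.7, 161.8]
ee_rot: [-3.094, 1.57, 1.693]
wrist_force: [0.3, 0.2, 0.4]
grip_width: 0.986
```

```bash
python3 - <<'E'
from h import *
plan([469.2,-367.9,42.6],0.075)
c=cam('top');save(c,'t2.png',crop=(60,80,472,330),s=1.9)
E
```

```text
t 46.5 tcp [ 469.8 -366.7  161.8] y-axis [ 0.997  0.074 -0.   ] xax [-0.     0.001 -1.   ] w 86.6 F [0.3 0.2 0.4]
 shift cm [11.92 -0.07  0.12]
 turn deg [-0.03 -0.03  0.  ]  joints [-0.78  0.41  1.59  0.    1.14 -0.85]
```

View pics/t2.png

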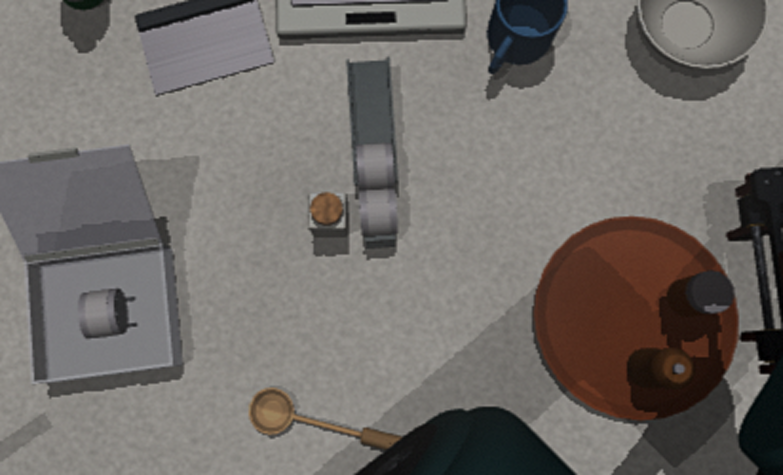

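Canister is back beside the tin at (326,210), jar at (710,290) and mill at (678,368) still stand on the plate, and the tin is in the box. Now the jar.

>>> play_rows:
  hand: [8.7, 8.7, 8.7, 8.7, 8.7, 8.7, 8.7, 8.7]
  xyz:
    - [1.5, 0, 0.1]
    - [2.5, 0, 0]
    - [2.5, 0, 0]
    - [2, 0, 0]
    - [1.7, 0, 0]
    - [1, 0, 0]
    - [0.7, 0, 0]
    - [0, 0, 0]
  turn:
    - [0, 0, 0]
    - [0, 0, 0]
    - [0, 0, 0]
    - [0, 0, 0]
    - [0, 0, 0]
    - [0, 0, 0]
    - [0, 0, 0]
    - [0, 0, 0]

```text
time_s: 47.4
tcp_pos: [469.7, -368.0, 42.2]
ee_rot: [-2.52, 1.57, 2.267]
wrist_force: [1.0, -0.8, -0.3]
grip_width: 0.992
```

>>> play_rows:
  hand: [6, 5, 3.5, 3.5, 3.5, 3.5, 3.5, 3.5]
  xyz:
    - [0, 0, 0]
    - [0, 0, 0]
    - [0, 0, 0]
    - [0, 0, 0]
    - [0, 0, 0]
    - [0, 0, 0]
    - [0, 0, 0]
    - [0, 0, 0]
  turn:
    - [0, 0, 0]
    - [0, 0, 0]
    - [0, 0, 0]
    - [0, 0, 0]
    - [0, 0, 0]
    - [0, 0, 0]
    - [0, 0, 0]
    - [0, 0, 0]

```text
time_s: 48.2
tcp_pos: [470.0, -368.7, 42.8]
ee_rot: [1.02, 1.57, -0.475]
wrist_force: [1.0, -0.5, 2.2]
grip_width: 0.508
```

```bash
python3 - <<'E'
from h import *
plan([557.8,-71.5,142],0.075)
E
```

```text
t 48.2 tcp [ 470.  -368.7   42.8] y-axis [0.997 0.075 0.   ] xax [ 0. -0. -1.] w 44.6 F [ 1.  -0.5  2.2]
 shift cm [ -9.92  10.99 -28.98]
 turn deg [-0.01  0.01 -0.02]  joints [-0.78  0.56  1.69  0.    0.89 -0.86]
```

>>> play_rows:
  hand: [3.5, 3.5, 3.5, 3.5, 3.5, 3.5, 3.5, 3.5]
  xyz:
    - [-0.5, 0, 0]
    - [-1.5, 0, 0]
    - [-2, 0, 0]
    - [-2, 0, 0]
    - [-2, 0, 0]
    - [-2, 0, 0]
    - [0, 0.6, -1.5]
    - [0, 1, -2.5]
  turn:
    - [0, 0, 0]
    - [0, 0, 0]
    - [0, 0, 0]
    - [0, 0, 0]
    - [0, 0, 0]
    - [0, 0, 0]
    - [0, 0, 0]
    - [0, 0, 0]

```text
time_s: 49.0
tcp_pos: [482.9, -327.5, 142.6]
ee_rot: [0.768, 1.57, -0.73]
wrist_force: [0.2, 0.9, -2.4]
grip_width: 0.506
```

>>> play_rows:
  hand: [3.5, 3.5, 3.5, 3.5, 3.5, 3.5, 3.5, 3.5]
  xyz:
    - [0, 1.2, -3]
    - [0, 1.2, -3]
    - [0, 1.2, -3]
    - [0, 1.2, -3]
    - [0, 1.2, -3]
    - [0, 1.2, -3]
    - [0, 1.1, -3]
    - [0, 0.8, -2.5]
  turn:
    - [0, 0, 0]
    - [0, 0, 0]
    - [0, 0, 0]
    - [0, 0, 0]
    - [0, 0, 0]
    - [0, 0, 0]
    - [0, 0, 0]
    - [0, 0, 0]

```text
time_s: 49.8
tcp_pos: [555.0, -83.2, 141.3]
ee_rot: [-2.204, 1.568, 2.584]
wrist_force: [1.1, -1.1, -2.0]
grip_width: 0.509
```

>>> play_rows:
  hand: [3.5, 3.5, 3.5, 3.5, 3.5]
  xyz:
    - [0, 0.3, -1.4]
    - [0, 0, 0]
    - [0, 0, 0]
    - [0, 0, 0]
    - [0, 0, 0]
  turn:
    - [0, 0, 0]
    - [0, 0, 0]
    - [0, 0, 0]
    - [0, 0, 0]
    - [0, 0, 0]

```text
time_s: 50.3
tcp_pos: [557.6, -73.2, 142.6]
ee_rot: [-0.66, 1.571, -2.157]
wrist_force: [-0.3, 0.4, -1.2]
grip_width: 0.51
```

```bash
python3 - <<'E'
from h import *
plan([558.3,-72,37.2],0.075)
E
```

```text
t 50.3 tcp [557.6 -73.2 142.6] y-axis [ 0.997  0.073 -0.   ] xax [-0. -0. -1.] w 44.8 F [-0.3  0.4 -1.2]
 shift cm [10.54  0.07 -0.12]
 turn deg [-0.08  0.01  0.01]  joints [-0.25  0.39  1.68 -0.    1.07 -0.33]
```

>>> play_rows:
  hand: [3.5, 3.5, 3.5, 3.5, 3.5, 3.5, 3.5, 3.5]
  xyz:
    - [1.5, 0.05, -0.1]
    - [2, 0, 0]
    - [2, 0, 0]
    - [1.7, 0, 0]
    - [1.5, 0, 0]
    - [1, 0, 0]
    - [0.5, 0, 0]
    - [0.35, 0, 0]
  turn:
    - [0, 0, 0]
    - [0, 0, 0]
    - [0, 0, 0]
    - [0, 0, 0]
    - [0, 0, 0]
    - [0, 0, 0]
    - [0, 0, 0]
    - [0, 0, 0]

```text
time_s: 51.1
tcp_pos: [558.4, -71.5, 37.0]
ee_rot: [2.403, 1.571, 0.907]
wrist_force: [-0.1, 0.7, -1.9]
grip_width: 0.508
```

>>> play_rows:
  hand: [3.5, 3.5, 4.7, 5, 5.5, 7, 8.7, 8.7]
  xyz:
    - [0, 0, 0]
    - [0, 0, 0]
    - [0, 0, 0]
    - [0, 0, 0]
    - [0, 0, 0]
    - [0, 0, 0]
    - [0, 0, 0]
    - [0, 0, 0]
  turn:
    - [0, 0, 0]
    - [0, 0, 0]
    - [0, 0, 0]
    - [0, 0, 0]
    - [0, 0, 0]
    - [0, 0, 0]
    - [0, 0, 0]
    - [0, 0, 0]

```text
time_s: 51.9
tcp_pos: [558.3, -71.1, 37.2]
ee_rot: [2.983, 1.571, 1.488]
wrist_force: [-0.2, -0.3, 0.6]
grip_width: 0.861
```

```bash
python3 - <<'E'
from h import *
plan([388.9,-317.5,177],-np.pi/2)
E
```

```text
t 51.9 tcp [558.3 -71.1  37.2] y-axis [0.997 0.075 0.   ] xax [ 0.  0. -1.] w 75.6 F [-0.2 -0.3  0.6]
 shift cm [-13.98 -18.74  23.3 ]
 turn deg [-8.57e+01 -0.00e+00 -1.00e-02]  joints [-0.25  0.54  1.77  0.    0.84 -0.32]
```

>>> play_rows:
  hand: [8.7, 8.7, 8.7, 8.7, 8.7, 8.7, 8.7, 8.7]
  xyz:
    - [0, 0, 0]
    - [-1, 0, 0]
    - [-2.5, 0, 0]
    - [-3.5, 0, 0]
    - [-3.5, 0, 0]
    - [-3.5, 0, 0]
    - [0, -1.7, 2.2]
    - [0, -2.4, 3]
  turn:
    - [0, 0, 0]
    - [0, 0, 0]
    - [0, 0, 0]
    - [0, 0, 0]
    - [0, 0, 0]
    - [0, 0, 0]
    - [0, 0, 0]
    - [0, 0, 0]

```text
time_s: 52.7
tcp_pos: [522.9, -126.1, 179.7]
ee_rot: [1.22, 1.566, -0.273]
wrist_force: [0.5, -0.8, 1.1]
grip_width: 0.991
```

>>> play_rows:
  hand: [8.7, 8.7, 8.7, 8.7, 8.7, 8.7, 8.7, 8.7]
  xyz:
    - [0, -2.5, 3.1]
    - [0, -2.5, 3.1]
    - [0, -2.5, 3.1]
    - [0, -2.5, 3.1]
    - [0, -2.5, 3.1]
    - [0, -2.1, 2.6]
    - [0, 0, 0]
    - [0, 0, 0]
  turn:
    - [0, 0, 0]
    - [0, 0, 0]
    - [0, 0, 0]
    - [0, 0, 0]
    - [0, 0, 0]
    - [0, 0, 0]
    - [8.3, 0, 0]
    - [8.5, 0, 0]

```text
time_s: 53.5
tcp_pos: [388.5, -318.6, 177.9]
ee_rot: [0.999, 1.57, -0.798]
wrist_force: [-0.4, 0.2, -0.8]
grip_width: 0.995
```

>>> play_rows:
  hand: [8.7, 8.7, 8.7, 8.7, 8.7, 8.7, 8.7, 8.7]
  xyz:
    - [0, 0, 0]
    - [0, 0, 0]
    - [0, 0, 0]
    - [0, 0, 0]
    - [0, 0, 0]
    - [0, 0, 0]
    - [0, 0, 0]
    - [0, 0, 0]
  turn:
    - [8.5, 0, 0]
    - [8.5, 0, 0]
    - [8.5, 0, 0]
    - [8.5, 0, 0]
    - [8.5, 0, 0]
    - [8.5, 0, 0]
    - [8.5, 0, 0]
    - [8.5, 0, 0]

```text
time_s: 54.3
tcp_pos: [389.2, -317.4, 177.9]
ee_rot: [2.345, 1.57, -0.637]
wrist_force: [-0.7, -0.1, -1.3]
grip_width: 0.995
```

>>> play_rows:
  hand: [8.7, 8.7, 8.7, 8.7]
  xyz:
    - [0, 0, 0]
    - [0, 0, 0]
    - [0, 0, 0]
    - [0, 0, 0]
  turn:
    - [8.5, 0, 0]
    - [1, 0, 0]
    - [0, 0, 0]
    - [0, 0, 0]

```text
time_s: 54.7
tcp_pos: [389.2, -317.4, 177.4]
ee_rot: [2.532, 1.571, -0.607]
wrist_force: [-0.2, 0.2, -0.3]
grip_width: 0.993
```

```bash
python3 - <<'E'
from h import *
plan([388.9,-317.5,47.2],-np.pi/2)
E
```

```text
t 54.7 tcp [ 389.2 -317.4  177.4] y-axis [ 0.003 -1.     0.   ] xax [ 0. -0. -1.] w 87.2 F [-0.2  0.2 -0.3]
 shift cm [13.02  0.    0.04]
 turn deg [ 0.16 -0.01 -0.01]  joints [-0.82  0.27  1.77  0.    1.1   0.75]
```

>>> play_rows:
  hand: [8.7, 8.7, 8.7, 8.7, 8.7, 8.7, 8.7, 8.7]
  xyz:
    - [1.5, 0, 0]
    - [2.5, 0, 0]
    - [2.5, 0, 0]
    - [2.5, 0, 0]
    - [2, 0, 0]
    - [1.2, 0, 0]
    - [0.8, 0, 0]
    - [0, 0, 0]
  turn:
    - [0, 0, 0]
    - [0, 0, 0]
    - [0, 0, 0]
    - [0, 0, 0]
    - [0, 0, 0]
    - [0, 0, 0]
    - [0, 0, 0]
    - [0, 0, 0]

```text
time_s: 55.5
tcp_pos: [389.0, -317.2, 46.6]
ee_rot: [-0.877, 1.569, 2.265]
wrist_force: [-0.3, 0.3, -0.2]
grip_width: 0.987
```

>>> play_rows:
  hand: [6, 5, 3, 3, 3, 3, 3, 3]
  xyz:
    - [0, 0, 0]
    - [0, 0, 0]
    - [0, 0, 0]
    - [0, 0, 0]
    - [0, 0, 0]
    - [0, 0, 0]
    - [0, 0, 0]
    - [0, 0, 0]
  turn:
    - [0, 0, 0]
    - [0, 0, 0]
    - [0, 0, 0]
    - [0, 0, 0]
    - [0, 0, 0]
    - [0, 0, 0]
    - [0, 0, 0]
    - [0, 0, 0]

```text
time_s: 56.3
tcp_pos: [389.3, -317.4, 47.3]
ee_rot: [-2.488, 1.571, 0.654]
wrist_force: [0.4, 0.6, 2.6]
grip_width: 0.47
```

```bash
python3 - <<'E'
from h import *
plan([473.9,-21.5,147],-np.pi/2)
E
```

```text
t 56.3 tcp [ 389.3 -317.4   47.3] y-axis [-0. -1. -0.] xax [ 0.  0. -1.] w 41.3 F [0.4 0.6 2.6]
 shift cm [ -9.97 -29.59  -8.46]
 turn deg [-0.01 -0.01  0.  ]  joints [-0.82  0.46  1.9   0.    0.79  0.75]
```

>>> play_rows:
  hand: [3, 3, 3, 3, 3, 3, 3, 3]
  xyz:
    - [-0.5, 0, 0]
    - [-1.5, 0, 0]
    - [-2, 0, 0]
    - [-2, 0, 0]
    - [-2, 0, 0]
    - [-2, 0, 0]
    - [0, -1.6, -0.5]
    - [0, -2.5, -0.7]
  turn:
    - [0, 0, 0]
    - [0, 0, 0]
    - [0, 0, 0]
    - [0, 0, 0]
    - [0, 0, 0]
    - [0, 0, 0]
    - [0, 0, 0]
    - [0, 0, 0]

```text
time_s: 57.1
tcp_pos: [401.7, -276.5, 147.3]
ee_rot: [2.46, 1.569, -0.684]
wrist_force: [-0.2, 0.4, -1.6]
grip_width: 0.472
```

>>> play_rows:
  hand: [3, 3, 3, 3, 3, 3, 3, 3]
  xyz:
    - [0, -3, -0.9]
    - [0, -3, -0.9]
    - [0, -3, -0.9]
    - [0, -3, -0.9]
    - [0, -3, -0.9]
    - [0, -3, -0.9]
    - [0, -3, -0.9]
    - [0, -2.5, -0.7]
  turn:
    - [0, 0, 0]
    - [0, 0, 0]
    - [0, 0, 0]
    - [0, 0, 0]
    - [0, 0, 0]
    - [0, 0, 0]
    - [0, 0, 0]
    - [0, 0, 0]

```text
time_s: 57.9
tcp_pos: [470.3, -38.7, 146.1]
ee_rot: [-0.522, 1.569, 2.62]
wrist_force: [-0.2, -0.7, -2.3]
grip_width: 0.477
```

>>> play_rows:
  hand: [3, 3, 3, 3, 3]
  xyz:
    - [0, -2, -0.3]
    - [0, 0, 0]
    - [0, 0, 0]
    - [0, 0, 0]
    - [0, 0, 0]
  turn:
    - [0, 0, 0]
    - [0, 0, 0]
    - [0, 0, 0]
    - [0, 0, 0]
    - [0, 0, 0]

```text
time_s: 58.4
tcp_pos: [473.9, -22.1, 147.0]
ee_rot: [-0.014, 1.57, 3.127]
wrist_force: [-0.4, -0.8, -3.0]
grip_width: 0.47
```

```bash
python3 - <<'E'
from h import *
plan([473.9,-21.5,41.6],-np.pi/2)
E
```

```text
t 58.4 tcp [473.9 -22.1 147. ] y-axis [-0.001 -1.    -0.   ] xax [-0.  0. -1.] w 41.3 F [-0.4 -0.8 -3. ]
 shift cm [10.54 -0.06 -0.  ]
 turn deg [-0.07  0.03  0.  ]  joints [-0.19  0.27  1.87 -0.    1.01  1.38]
```

>>> play_rows:
  hand: [3, 3, 3, 3, 3, 3, 3, 3]
  xyz:
    - [1.5, 0, 0]
    - [2, 0, 0]
    - [2, 0, 0]
    - [1.7, 0, 0]
    - [1.5, 0, 0]
    - [1, 0, 0]
    - [0.5, 0, 0]
    - [0.35, 0, 0]
  turn:
    - [0, 0, 0]
    - [0, 0, 0]
    - [0, 0, 0]
    - [0, 0, 0]
    - [0, 0, 0]
    - [0, 0, 0]
    - [0, 0, 0]
    - [0, 0, 0]

```text
time_s: 59.2
tcp_pos: [474.4, -21.8, 41.5]
ee_rot: [-1.738, 1.571, 1.403]
wrist_force: [0.3, 0.2, -1.6]
grip_width: 0.473
```

>>> play_rows:
  hand: [3, 3, 4.5, 4.8, 5.5, 7, 8.7, 8.7]
  xyz:
    - [0, 0, 0]
    - [0, 0, 0]
    - [0, 0, 0]
    - [0, 0, 0]
    - [0, 0, 0]
    - [0, 0, 0]
    - [0, 0, 0]
    - [0, 0, 0]
  turn:
    - [0, 0, 0]
    - [0, 0, 0]
    - [0, 0, 0]
    - [0, 0, 0]
    - [0, 0, 0]
    - [0, 0, 0]
    - [0, 0, 0]
    - [0, 0, 0]

```text
time_s: 60.0
tcp_pos: [474.3, -21.4, 41.7]
ee_rot: [-1.871, 1.571, 1.271]
wrist_force: [-0.4, -0.4, 0.3]
grip_width: 0.861
```

>>> play_rows:
  hand: [8.7, 8.7, 8.7, 8.7, 8.7, 8.7, 8.7, 8.7]
  xyz:
    - [0, 0, 0]
    - [-1, 0, 0]
    - [-2.5, 0, 0]
    - [-3.5, 0, 0]
    - [-3.5, 0, 0]
    - [-3.5, 0, 0]
    - [0, 3, 0]
    - [0, 3, 0]
  turn:
    - [0, 0, 0]
    - [0, 0, 0]
    - [0, 0, 0]
    - [0, 0, 0]
    - [0, 0, 0]
    - [0, 0, 0]
    - [0, 0, 0]
    - [0, 0, 0]

```text
time_s: 60.8
tcp_pos: [475.3, -81.9, 184.0]
ee_rot: [2.868, 1.567, -0.271]
wrist_force: [0.1, 0.4, 0.4]
grip_width: 0.994
```

>>> play_rows:
  hand: [8.7, 8.7, 8.7, 8.7, 8.7, 8.7, 8.7, 8.7]
  xyz:
    - [0, 3.5, 0]
    - [0, 3.5, 0]
    - [0, 3.5, 0]
    - [0, 3.5, 0]
    - [0, 3.5, 0]
    - [0, 3, 0]
    - [0, 0, 0]
    - [0, 0, 0]
  turn:
    - [0, 0, 0]
    - [0, 0, 0]
    - [0, 0, 0]
    - [0, 0, 0]
    - [0, 0, 0]
    - [0, 0, 0]
    - [0, 0, 0]
    - [0, 0, 0]

```text
time_s: 61.6
tcp_pos: [473.9, -286.5, 181.9]
ee_rot: [-1.323, 1.57, 1.817]
wrist_force: [0.3, 0.8, 0.7]
grip_width: 0.988
```

```bash
python3 - <<'E'
from h import *
plan([473.9,-21.5,41.6])
t=cam('top');save(t,'t3.png',crop=(20,80,432,330),s=1.9)
for n,z in dict(mill_c=55,jar_c=41,canister_c=40,tin1_c=42).items():
    for d in find_in('top',n)[:3]: print(n,np.round(d['point']),round(d['score'],2),np.round(onz(t,d['point'],z)))
# compare with the first top picture
a=cv2.resize(cv2.imread('pics/top0.png'),(512,384))[150:260,200:310];b=cv2.cvtColor(t['pixels'],cv2.COLOR_RGB2BGR)[150:260,200:310]
cv2.imwrite('pics/cmp.png',cv2.resize(np.hstack([a,b]),None,fx=3.5,fy=3.5))
E
```

```text
t 61.6 tcp [ 473.9 -286.5  181.9] y-axis [-0.002 -1.    -0.001] xax [-0.     0.001 -1.   ] w 86.8 F [0.3 0.8 0.7]
 shift cm [ 14.05 -26.5    0.04]
mill_c [263. 227.] 0.96 [476. -24.  55.]
mill_c [373. 251.] 0.47 [ 432. -251.   55.]
mill_c [261. 190.] 0.42 [554. -18.  55.]
jar_c [284. 189.] 0.77 [560. -67.  41.]
jar_c [115. 243.] 0.43 [437. 289.  41.]
canister_c [233. 192.] 0.97 [552.  42.  40.]
tin1_c [115. 244.] 0.87 [435. 288.  42.]
```

View pics/t3.png

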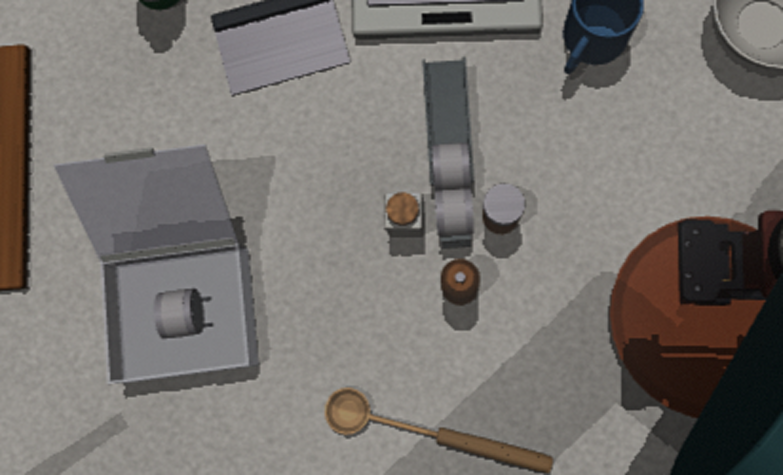

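View pics/cmp.png

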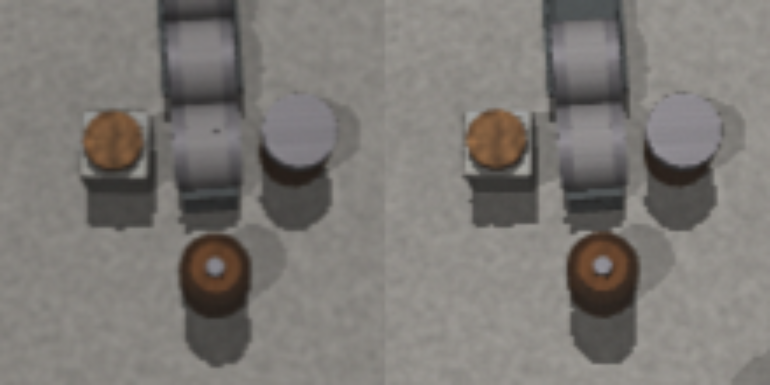

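All three stand within about 1 px of where they began: canister (113,140) → (111,139), jar (298,130) → (297,130), mill (215,266) → (217,266). The tin is in the box and two tins are in the rack, so I'll hand in.

```bash
python3 -c "
from workcell import job_done
print(job_done())"
```

```text
the job is handed in; nothing more can be done
None
```

The job is done and handed in at about 62 s of the 138 s allowed. I moved the mill, jar and canister to the plate, then lifted the lowest tin and laid it across the ribs in the lunch box. The next tin rolled down to the stop. Then I stood the canister, jar and mill back in their places.

**Last checks:** in the before/after top-camera comparison the mill, jar and canister stand upright within about 1–2 mm of where they began. The other two tins are in the rack at the stop. The wrist view after release showed the tin centred on both ribs. Wrist-force readings stayed under about 6 N.

**What disagreed:**
- **Mill grip:** the jaws read about 41 mm instead of the 38 mm waist. I raised the grip 6 mm, but it still read 41 mm. The mill did not slip.
- **Network finds:** in the final top picture they also reported a weak false mill on the plate and another at the rack, and a false jar on the boxed tin. The pictures showed these were wrong.

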